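Cap the sample jars and clamp them on the orbital shaker

TASK

Get the sample jars ready for shaking: put on each jar that is on the bench the cap of its own colour, stand the jars upright in one row on the shaker's platform between the blue bar and the rear rail, and crank the clamp until the bar grips them all firmly. The clamp has been left too narrow, so wind it open first; a cap whose jar is missing is not needed, and the other things on the bench are to be left where they are.

Things in the scene. Friction and masses are not known exactly. Their poses are not given: they have to be found in the camera images.
- shaker: low white orbital shaker, 200 x 290 mm, fixed. Origin: centre of its underside; x points to its rear (its front, -x, faces the robot), y left seen from the front, z up. Its flat platform (black mat, top at z = 91 mm) carries a screw clamp: fixed rear rail along y (inner face x = +50 mm) and parallel blue moving bar, both 26 mm high and 270 mm long; jars stand in one row between them
- platform (a point): point on top of the mat in the middle of the jar row: shaker x = +19 mm (centre of a jar that touches the rear rail), y = 0; axes as the shaker's. Three jars fit at y = -75, 0 and +75 mm. Guide rods of the clamp run along x at y = -125 and +125 mm, 17 mm high; a fixed cross-piece 26 mm high stands at shaker x = -87 to -73 mm
- clamp_bar (a joint): slide of the blue bar (16 mm thick), m: 0 = wide open; grows as it moves to the rear; clear gap between bar and rail = 90 mm - value. A 62 mm jar is gripped at about 28 mm. The gap is too narrow for a jar at the start. Only the crank drives it; it stays where it is left
- crank (a joint): angle of the crank on the clamp screw, rad: 0 = knob straight up and clamp wide open (a stop); grows clockwise as seen from the shaker's front. 14 mm of bar travel a turn: clockwise closes, anticlockwise opens. Turning takes about 2.5 N at the knob; when the bar meets the jars this rises steeply, and 8 to 15 N at the knob grips them firmly
- knob (a point): middle of the crank's black revolving knob, a round bar 20 mm in diameter and 46 mm long that stands out to the front, parallel to the shaker's x; it spins freely on its pin, so fingers can hold it all the way round. It runs in an upright circle of 30 mm radius about crank_axis. Its own axes turn with it
- crank_axis (a point): point on the screw's axis, in the plane of the knob's middle: shaker x = -176 mm + clamp_bar value (the screw with its crank travels with the bar), y = 0, z = 106 mm; axes as the shaker's. Knob middle = this point + 30 mm * sin(crank) along the shaker's -y + 30 mm * cos(crank) up
- jar_blue: blue plastic sample jar, open, with a white label band; loose, 150 to 310 g. Body 62 mm in diameter up to 56 mm, shoulder to 61 mm, white neck 44 mm in diameter narrowing to 39 mm at the rim, 80 mm high in all; origin: centre of its underside, z up. May be absent
- cap_blue: blue round plastic cap for the blue jar, 54 mm outside and 48 mm inside diameter, 22 mm high, top 3 mm thick, open side down, about 30 g, loose; it simply slips over the jar's neck and rests on the rim (then its origin is 61 mm above the jar's origin, on the jar's axis; jar with cap is 83 mm high). Origin: centre of its lower open edge, z up
- jar_yellow: yellow plastic sample jar, open, with a white label band; loose, 150 to 310 g. Body 62 mm in diameter up to 56 mm, shoulder to 61 mm, white neck 44 mm in diameter narrowing to 39 mm at the rim, 80 mm high in all; origin: centre of its underside, z up. May be absent
- cap_yellow: yellow round plastic cap for the yellow jar, 54 mm outside and 48 mm inside diameter, 22 mm high, top 3 mm thick, open side down, about 30 g, loose; it simply slips over the jar's neck and rests on the rim (then its origin is 61 mm above the jar's origin, on the jar's axis; jar with cap is 83 mm high). Origin: centre of its lower open edge, z up
- jar_red: red plastic sample jar, open, with a white label band; loose, 150 to 310 g. Body 62 mm in diameter up to 56 mm, shoulder to 61 mm, white neck 44 mm in diameter narrowing to 39 mm at the rim, 80 mm high in all; origin: centre of its underside, z up. May be absent
- cap_red: red round plastic cap for the red jar, 54 mm outside and 48 mm inside diameter, 22 mm high, top 3 mm thick, open side down, about 30 g, loose; it simply slips over the jar's neck and rests on the rim (then its origin is 61 mm above the jar's origin, on the jar's axis; jar with cap is 83 mm high). Origin: centre of its lower open edge, z up
- weight: brass weight, 32 mm across, 42 mm high; loose, not part of the job. Origin: centre of its underside
- stopper: black rubber stopper, 34 mm across, 30 mm high; loose, not part of the job. Origin: centre of its underside
- beaker: glass beaker, 68 mm across, 90 mm high; loose, not part of the job. Origin: centre of its underside
- flask: conical glass flask, 84 mm across, 118 mm high; loose, not part of the job. Origin: centre of its underside
- marker: white and black marker pen, 130 mm long, lying; loose, not part of the job. Origin: centre of its underside
- mouse: black computer mouse, 100 mm long; loose, not part of the job. Origin: centre of its underside

How it is judged:
By the outcome, as a careful person would: the job done as asked, in the order asked, and still so for the second after the job is handed in, with the robot touching nothing.
Of jar_blue, jar_yellow, jar_red only 2 to 3 are there at a start; the rules pass over those that are not, and their reading is None.
At some moment in a run one of jar_blue, jar_yellow, jar_red, cap_blue, cap_yellow, cap_red may be knocked a few centimetres aside while the robot is not near it.
It also fails if it takes over 210 s, if anything falls off the work surface, if the arm or the gripper's body presses on something with over 40 N, if the wrist force passes 120 N, or if a joint passes its speed limit or range.

ROBOT

A 7-joint arm with a two-finger parallel gripper is mounted at the origin on the work surface. World frame = base frame: x ahead of the robot, y to its left, z up, the work surface at z = 0. Lengths are in m, angles in rad, forces in N, time in s.
With the tool pointing down it reaches from about 0.425 to 0.925 m from the base axis. Payload 6.8 kg.
Tool frame: the origin (TCP) lies on the centre line of the jaws, within the pads' length; the fingertips stand 8 mm ahead of it and the grasp point (between the pads) lies 11 mm behind it (bot.tips_ahead is the distance from the TCP to the fingertips, in m); z points along the fingers, y is the line along which they close (so a half turn about z gives the same grasp; the last joint's range is limited). The gripper opens to 85 mm and grips with 20 to 120 N. Pads are 22 mm wide; open, the fingers measure 114 mm over their backs; the gripper's body (76 mm by 85 mm) begins 54 mm behind the grasp point. The pads swing forward as they close: fully open they stand 13 mm farther back than shut.
Start: joints at [1.061, 0.477, 0.022, 1.555, -0.011, 1.109, -0.083], TCP at [0.264, -0.621, 0.239] pointing down, gripper open.
Joint ranges: [-2.96, 2.96], [-0.34, 2.1], [-1.41, 1.46], [0.24, 2.44], [-1.37, 4.51], [0.17, 1.92], [-2.96, 2.96]. Speed limits (rad/s): [2.39, 2.39, 3.14, 3.14, 3.14, 3.14, 3.14].

INTERFACE

Orientations are given as a unit quaternion [w, x, y, z].
In Python, from station import bot gives the robot as it stands.
- The arm moves only by the tool send_rows, never from a script. Its argument "deltas" is text: rows parted by semicolons, each of 4 numbers parted by spaces: the shift along the tool's x, y, z in m, then the turn about the tool's z in degrees. In form: x y z spin; .... A call has 1 to 5 rows; each row is the pose to reach, as a shift and turn from the pose commanded when the call began, along the tool's axes at that moment; what a row does not reach only later rows make up. A row lasts 1/10 s, in which the tool goes at most 50 mm and 8.59 degrees, less where a joint would pass 70% of its speed; a pose out of reach is approached as far as the arm can. A call with a gripper value outside its range is refused whole. "claw" is the opening, from 0 (shut) to 1 (fully open), set as the call begins (left out, the last holds). The fingers move at their own pace and stop on an object; "force" is the grip in N (left out, the last holds). Time passes only in rows, so rows that repeat a pose let the fingers close. It gives the time, the measured TCP pose, the force, the opening and the grip force at its end, in the units of the state.
- bot.get_obs(): the state, without advancing time (a new reading comes with each control period).
- bot.read_camera(name): name is "scene" or "top" or "wrist"; returns a dict with "img" (384x512x3 uint8, red, green, blue), "depth" (384x512 float32, m along the optical axis (not along the pixel's ray), 0 where there is no reading), "fx", "fy", "cx", "cy" (pixels), "camera_from_world" (4x4, takes a point from world to camera coordinates). Camera axes: x right, y up, looking along -z (the intrinsics and any distortion apply to the point x, -y, -z); pixel columns grow to the right and rows downward; lengths in m; the calibration is good to about 2 mm. A picture is of the moment at which its call begins.
- bot.hand_in(): hands the job in; it is judged then, once.
Trained networks look in a picture, given as the dict that the camera call returned (one of the last four; its "shot" number tells which), for a name from the list of things; names that differ only in an ending like _2 or _b are one class to them, and where a whole thing is asked for, a point or a joint stands for the part that bears it (a point fixed in the world has none). Each returns a list of dicts, best first, with "confidence" (0 to 1); they miss things now and then, are a little off and sometimes report something else, mostly with a low value. They report only what shows in the picture. A call takes as long as a camera call.
- bot.masks_of(picture, query): "mask" (384x512 bool, what is visible of it).
- bot.landmark_of(picture, query): "xyz" ([x, y, z] in m, in world coordinates, good to about 4 mm: a listed point, or the origin of a listed thing).
The state is a dict: "t": time; "q": joint angles; "joint_vel": joint speeds; "joint_torque": joint torques, N m; "eef_pos": TCP position; "tool_rot": TCP orientation; "contact_force": force on the tool from outside, world axes, zero at the start; "torque": the same for the moment, N m; "gripper_width": opening from 0.0 (shut) to 1.0 (fully open); "grasp_force": force on a finger pad.
Only numpy, scipy, OpenCV 4.12 (cv2) and the standard library are available. Lean on these libraries where they do the work, as an engineer would, in place of code of your own. Each camera call takes 0.05 s, during which the arm holds its last target. There are 200 camera calls.

## Working session

There is one attempt and no reset: what is moved stays moved. The work goes in short steps, Python scripts to look and compute and a tool call to move; the robot and the scene stay as the last step left them, time stands still between calls to the robot, and variables do not carry over. Pictures are saved under pics/ and viewed, at most 14 in all, crops included, and the job is handed in when it is done.

Besides the shell and the picture viewer there is one more tool, called after ">>>" by a JSON object that holds its "name" and its "arguments", one argument or row to a line. send_rows: Moves the arm, as the interface text tells. Its arguments: {"type":"object","properties":{"deltas":{"type":"string"},"claw":{"type":"number"},"force":{"type":"number"}},"required":["deltas"]}

```bash
ls; mkdir -p pics; cat > h.py <<'E'
import numpy as np, cv2
from station import bot
from scipy.spatial.transform import Rotation as R
def pix2w(p,u,v,d):
    c=np.array([(u-p["cx"])*d/p["fx"],-(v-p["cy"])*d/p["fy"],-d,1])
    return (np.linalg.inv(p["camera_from_world"])@c)[:3]
def cloud(p,m):
    v,u=np.nonzero(m&(p["depth"]>0)); d=p["depth"][v,u]
    c=np.stack([(u-p["cx"])*d/p["fx"],-(v-p["cy"])*d/p["fy"],-d,np.ones_like(d)])
    return (np.linalg.inv(p["camera_from_world"])@c)[:3].T
def w2pix(p,x):
    c=p["camera_from_world"]@np.append(x,1); return p["cx"]+p["fx"]*c[0]/-c[2], p["cy"]-p["fy"]*c[1]/-c[2]
def totool(target):  # shift in tool axes from measured pose
    o=bot.get_obs(); q=o["tool_rot"]; r=R.from_quat([q[1],q[2],q[3],q[0]])
    return r.inv().apply(np.array(target)-o["eef_pos"])
def save(p,n): cv2.imwrite("pics/"+n,p["img"][:,:,::-1])
E
python3 - <<'E'
from h import *
o=bot.get_obs(); print({k:np.round(v,3) for k,v in o.items()})
ps={}
for n in ("scene","top"):
    p=bot.read_camera(n); save(p,n+"0.png"); ps[n]=p
    print(n,np.round(np.linalg.inv(p["camera_from_world"]),2).tolist(),p["fx"])
    for q in "shaker platform knob crank_axis jar_blue cap_blue jar_yellow cap_yellow jar_red cap_red weight stopper beaker flask marker mouse".split():
        print(q,[(np.round(a["xyz"],3).tolist(),round(a["confidence"],2)) for a in bot.landmark_of(p,q)[:2]])
E
```

```text
pics
{'t': np.float64(0.0), 'q': array([ 1.061,  0.478,  0.022,  1.556, -0.011,  1.109, -0.083]), 'joint_vel': array([ 0.002, -0.002, -0.001,  0.001,  0.   , -0.001,  0.   ]), 'joint_torque': array([-1.0000e-03, -5.9645e+01,  1.6070e+00, -2.8119e+01,  1.2000e-02,
        9.0000e-03,  0.0000e+00]), 'eef_pos': array([ 0.264, -0.621,  0.238]), 'tool_rot': array([-0.001,  0.98 ,  0.2  , -0.   ]), 'contact_force': array([ 0.033, -0.154,  0.255]), 'torque': array([0.006, 0.038, 0.04 ]), 'grasp_force': np.float64(0.0), 'gripper_width': np.float64(1.001)}
scene [[-0.07, -0.62, 0.78, 1.51], [1.0, -0.06, 0.04, 0.14], [0.02, 0.78, 0.62, 0.86], [0.0, 0.0, 0.0, 1.0]] 469.0851382425129
shaker [([0.601, 0.159, -0.001], 0.88)]
platform [([0.622, 0.156, 0.092], 0.95)]
knob [([0.468, 0.14, 0.133], 0.56), ([0.52, 0.505, 0.0], 0.51)]
crank_axis [([0.466, 0.16, 0.105], 0.68), ([0.393, -0.364, -0.004], 0.15)]
jar_blue [([0.467, -0.104, -0.002], 0.73)]
cap_blue [([0.393, -0.362, -0.003], 0.58)]
jar_yellow [([0.562, -0.349, -0.002], 0.89)]
cap_yellow [([0.626, -0.087, 0.001], 0.83), ([0.467, 0.142, 0.134], 
[... 691 characters left out ...]
ob [([0.471, 0.142, 0.13], 0.42)]
crank_axis [([0.471, 0.162, 0.106], 0.73)]
jar_blue [([0.467, -0.105, -0.001], 0.66), ([0.532, -0.152, -0.002], 0.42)]
cap_blue [([0.39, -0.362, -0.001], 0.72)]
jar_yellow [([0.566, -0.346, 0.003], 0.9)]
cap_yellow [([0.624, -0.086, -0.003], 0.76), ([0.523, 0.507, -0.005], 0.53)]
jar_red []
cap_red [([0.43, -0.254, 0.003], 0.79)]
weight [([0.479, -0.283, 0.001], 0.48), ([0.524, 0.508, -0.005], 0.43)]
stopper [([0.53, -0.153, -0.002], 0.47)]
beaker [([0.734, -0.204, -0.002], 0.92), ([0.522, 0.509, -0.003], 0.32)]
flask [([0.686, -0.354, 0.001], 0.58)]
marker [([0.756, -0.073, -0.004], 0.61), ([0.736, -0.206, 0.0], 0.42)]
mouse [([0.522, 0.508, -0.004], 0.56)]
```

View pics/scene0.png

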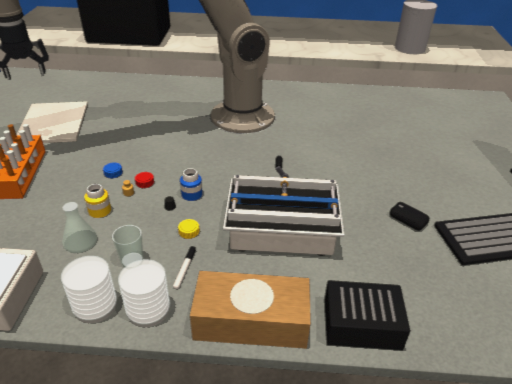

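View pics/top0.png

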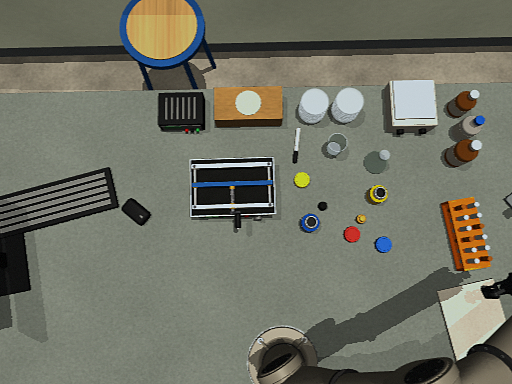

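The scene shows the blue jar (191,184), the yellow jar (97,200), caps blue (113,170), red (145,180) and yellow (189,229). The shaker is at (285,213) with the crank knob up front, and there is no red jar. Next I measure precisely.

```bash
cat >> h.py <<'E'
def fitc(xy):
    A=np.c_[2*xy,np.ones(len(xy))]; s=np.linalg.lstsq(A,(xy**2).sum(1),rcond=None)[0]; return s[:2],np.sqrt(s[2]+s[:2]@s[:2])
def thing(p,n,zlo,zhi):
    out=[]
    for a in bot.masks_of(p,n)[:1]:
        c=cloud(p,a["mask"]); c=c[(c[:,2]>zlo)&(c[:,2]<zhi)]
        if len(c)<5: continue
        (x,y),r=cv2.minEnclosingCircle(c[:,:2].astype(np.float32))
        out.append((n,round(a["confidence"],2),len(c),np.round([x,y,r],4).tolist(),np.round(c[:,:2].mean(0),4).tolist(),round(float(np.percentile(c[:,2],95)),4)))
    return out
E
python3 - <<'E'
from h import *
p=bot.read_camera("top")
for n,a,b in (("jar_blue",.07,.09),("jar_yellow",.07,.09),("cap_blue",.018,.03),("cap_yellow",.018,.03),("cap_red",.018,.03)): print(thing(p,n,a,b))
print(bot.tips_ahead)
for nm in ("top","scene"):
    p=bot.read_camera(nm)
    m=bot.masks_of(p,"shaker")[0]["mask"]; c=cloud(p,m)
    c=c[(c[:,2]>.085)&(c[:,2]<.13)]
    print(nm,len(c),cv2.minAreaRect((c[:,:2]*1000).astype(np.float32)),np.percentile(c[:,2],[5,50,95]))
    h=c[c[:,2]>.105]; r=cv2.minAreaRect((h[:,:2]*1000).astype(np.float32)); print(r)
    yaw=np.deg2rad(1.2)
    print(np.histogram(h[:,0],bins=np.arange(.43,.72,.005)))
    for q in ("clamp_bar","crank","knob"):
        for a in bot.masks_of(p,q)[:1]:
            k=cloud(p,a["mask"]); print(q,a["confidence"],len(k),np.round(np.percentile(k,[2,50,98],axis=0),4).tolist())
E
```

```text
[('jar_blue', 0.58, 51, [0.4688, -0.1037, 0.0218], [0.4684, -0.1011], 0.0844)]
[('jar_yellow', 0.81, 58, [0.5625, -0.3422, 0.022], [0.5619, -0.3388], 0.0836)]
[('cap_blue', 0.74, 168, [0.3898, -0.3587, 0.0279], [0.3896, -0.3588], 0.0278)]
[('cap_yellow', 0.76, 148, [0.624, -0.0834, 0.0274], [0.6246, -0.0827], 0.0272)]
[('cap_red', 0.66, 162, [0.4275, -0.2508, 0.0278], [0.4277, -0.2514], 0.0276)]
0.008
top 4624 ((573.6170043945312, 160.22686767578125), (239.67462158203125, 289.54498291015625), 0.604495108127594) [0.08634763 0.09287372 0.11859146]
((562.1351318359375, 160.7619171142578), (217.01724243164062, 269.1399230957031), 0.9161061644554138)
(array([  0,   0,   0,   0,   1,   0,   1,   0,   1,   1,   2,   0,   0,
        12,   7,   5,   4, 105, 123, 113,  37,  13,   8,  11,  10,  12,
         8,   8,  11,  12,  11,  24, 127, 115, 114,  56,   4,   4,   4,
         5,   4,   4,   5,   5,  69, 129, 105, 104,   7,   0,   0,   0,
         0,   0,   0,   0,   0]), array([0.43 , 0.435, 0.44 , 0.445, 0.45 , 0.455, 0.46 , 0.465, 0.47 ,
       0.475, 0.48 , 0.485, 0.49 , 0.495, 0.5  , 0.50
[... 1230 characters left out ...]
.45 , 0.455, 0.46 , 0.465, 0.47 ,
       0.475, 0.48 , 0.485, 0.49 , 0.495, 0.5  , 0.505, 0.51 , 0.515,
       0.52 , 0.525, 0.53 , 0.535, 0.54 , 0.545, 0.55 , 0.555, 0.56 ,
       0.565, 0.57 , 0.575, 0.58 , 0.585, 0.59 , 0.595, 0.6  , 0.605,
       0.61 , 0.615, 0.62 , 0.625, 0.63 , 0.635, 0.64 , 0.645, 0.65 ,
       0.655, 0.66 , 0.665, 0.67 , 0.675, 0.68 , 0.685, 0.69 , 0.695,
       0.7  , 0.705, 0.71 , 0.715]))
clamp_bar 0.85 1338 [[0.4683, 0.0347, 0.094], [0.6032, 0.1525, 0.1143], [0.6089, 0.2831, 0.1408]]
crank 0.72 199 [[0.453, 0.1302, 0.1077], [0.5017, 0.1456, 0.1289], [0.5705, 0.1631, 0.143]]
knob 0.56 71 [[0.4491, 0.1295, 0.1361], [0.4758, 0.1379, 0.14], [0.4933, 0.1464, 0.1445]]
```

>>> {"name": "send_rows", "arguments": {
  "deltas": "0.25 -0.112 0 22.5; 0.25 -0.112 0 22.5; 0.25 -0.112 0 22.5; 0.25 -0.112 0 22.5; 0.25 -0.112 0 22.5",
  "claw": 0.6,
  "force": 30
}}

```text
t: 3.0
eef_pos: [0.4352, -0.4363, 0.2396]
tool_rot: [0.0, 1.0, 0.004, 0.0]
contact_force: [1.2, -0.5, 0.4]
gripper_width: 0.602
grasp_force: 0.0
```

>>> {"name": "send_rows", "arguments": {
  "deltas": "0 0 0 0;0 0 0 0"
}}

```text
t: 3.2
eef_pos: [0.4353, -0.4366, 0.2394]
tool_rot: [-0.0, 1.0, 0.006, 0.0]
contact_force: [-0.6, -1.4, -1.7]
gripper_width: 0.603
grasp_force: 0.0
```

>>> {"name": "send_rows", "arguments": {
  "deltas": "0.035 -0.25 0 0; 0.035 -0.25 0 0; 0.035 -0.25 0 0; 0.035 -0.25 0 0; 0.035 -0.25 0 0"
}}

```text
t: 3.7
eef_pos: [0.4657, -0.1903, 0.2396]
tool_rot: [0.0, 1.0, 0.003, 0.0]
contact_force: [1.2, 0.0, -0.1]
gripper_width: 0.597
grasp_force: 0.0
```

>>> {"name": "send_rows", "arguments": {
  "deltas": "0 -0.2 0 0; 0 -0.2 0 0; 0 -0.2 0 0; 0 -0.2 0 0; 0 -0.2 0 0"
}}

```text
t: 4.2
eef_pos: [0.4647, 0.0152, 0.2399]
tool_rot: [-0.001, 1.0, 0.008, 0.001]
contact_force: [-0.1, 0.1, -0.3]
gripper_width: 0.598
grasp_force: 0.0
```

>>> {"name": "send_rows", "arguments": {
  "deltas": "0 -0.126 0 0; 0 -0.126 0 0; 0 -0.126 0 0; 0 -0.126 0 0; 0 -0.126 0 0"
}}

```text
t: 4.7
eef_pos: [0.464, 0.1342, 0.2392]
tool_rot: [0.0, 1.0, 0.004, -0.0]
contact_force: [-0.5, -0.8, 0.5]
gripper_width: 0.6
grasp_force: 0.0
```

```bash
python3 - <<'E'
from h import *
o=bot.get_obs(); print(o["eef_pos"],o["tool_rot"],o["q"].round(2))
p=bot.read_camera("wrist"); save(p,"w1.png")
for q in ("knob","crank_axis","platform"): print(q,[(np.round(a["xyz"],4).tolist(),round(a["confidence"],2)) for a in bot.landmark_of(p,q)[:1]])
k=cloud(p,p["depth"]>0)
s=k[(abs(k[:,0]-.465)<.012)&(abs(k[:,1]-.14)<.04)&(k[:,2]>.12)&(k[:,2]<.16)]
print(len(s),np.percentile(s,[1,50,99],axis=0).round(4).tolist(), s[s[:,2]>np.percentile(s[:,2],80)].mean(0))
E
```

```text
[0.46400959 0.13415329 0.23917815] [ 4.32806572e-04  9.99993143e-01  3.67767783e-03 -4.54993139e-05] [-0.1   0.18 -0.34  1.98  0.07  0.99 -2.05]
knob [([0.4714, 0.1387, 0.1306], 0.69)]
crank_axis [([0.4697, 0.1577, 0.1028], 0.56)]
platform [([0.6279, -0.0809, 0.0016], 0.21)]
800 [[0.4532, 0.1316, 0.1312], [0.4651, 0.1409, 0.1388], [0.4767, 0.1507, 0.1413]] [0.46536029 0.14121994 0.14052401]
```

>>> {"name": "send_rows", "arguments": {
  "deltas": "0 0 0 0;0 0 0 0;0 0 0 0"
}}

```text
t: 5.2
eef_pos: [0.4635, 0.1356, 0.2393]
tool_rot: [0.0, 1.0, 0.004, 0.0]
contact_force: [0.7, 0.4, -0.5]
gripper_width: 0.6
grasp_force: 0.0
```

>>> {"name": "send_rows", "arguments": {
  "deltas": "0.002 -0.0045 0.04 0; 0.002 -0.0045 0.08 0; 0.002 -0.0045 0.109 0; 0.002 -0.0045 0.109 0; 0.002 -0.0045 0.109 0"
}}

```text
t: 5.7
eef_pos: [0.4655, 0.1406, 0.1307]
tool_rot: [-0.0, 1.0, 0.005, -0.0]
contact_force: [1.2, -0.1, 0.8]
gripper_width: 0.597
grasp_force: 0.0
```

>>> {"name": "send_rows", "arguments": {
  "deltas": "0 0 0 0;0 0 0 0;0 0 0 0;0 0 0 0; 0 0 0 0",
  "claw": 0.1,
  "force": 25
}}

```text
t: 6.2
eef_pos: [0.4664, 0.1403, 0.1315]
tool_rot: [-0.0, 1.0, 0.004, 0.001]
contact_force: [0.3, -1.8, 6.2]
gripper_width: 0.22
grasp_force: 27.6
```

>>> {"name": "send_rows", "arguments": {
  "deltas": "0 0 0 0;0 0 0 0;0 0 0 0;0 0 0 0; 0 0 0 0"
}}

```text
t: 6.7
eef_pos: [0.4665, 0.1402, 0.1315]
tool_rot: [-0.0, 1.0, 0.004, 0.001]
contact_force: [-0.1, -1.7, 6.3]
gripper_width: 0.219
grasp_force: 27.6
```

>>> {"name": "send_rows", "arguments": {
  "deltas": "-0.0005 -0.0054 -0.0032 0; -0.0009 -0.0113 -0.0053 0; -0.0014 -0.018 -0.006 0; -0.0014 -0.018 -0.006 0"
}}

```text
t: 7.1
eef_pos: [0.4646, 0.1603, 0.1371]
tool_rot: [-0.001, 1.0, 0.005, 0.001]
contact_force: [2.3, 0.2, 4.8]
gripper_width: 0.225
grasp_force: 27.6
```

```bash
python3 - <<'E'
import numpy as np
for name,s in (("open",-1),("close",1)):
  for c0 in (0,120,240):
    a=np.deg2rad(s*(c0+np.array([24,48,72,96,120]))); b=np.deg2rad(s*c0)
    print(name,c0,"; ".join(f"{(x-b)/2/np.pi*.014:.4f} {.03*(np.sin(x)-np.sin(b)):.4f} {-.03*(np.cos(x)-np.cos(b)):.4f} 0" for x in a))
E
```

```text
open 0 -0.0009 -0.0122 0.0026 0; -0.0019 -0.0223 0.0099 0; -0.0028 -0.0285 0.0207 0; -0.0037 -0.0298 0.0331 0; -0.0047 -0.0260 0.0450 0
open 120 -0.0009 0.0083 0.0093 0; -0.0019 0.0197 0.0143 0; -0.0028 0.0322 0.0143 0; -0.0037 0.0436 0.0093 0; -0.0047 0.0520 0.0000 0
open 240 -0.0009 0.0039 -0.0119 0; -0.0019 0.0026 -0.0243 0; -0.0028 -0.0037 -0.0351 0; -0.0037 -0.0138 -0.0424 0; -0.0047 -0.0260 -0.0450 0
close 0 0.0009 0.0122 0.0026 0; 0.0019 0.0223 0.0099 0; 0.0028 0.0285 0.0207 0; 0.0037 0.0298 0.0331 0; 0.0047 0.0260 0.0450 0
close 120 0.0009 -0.0083 0.0093 0; 0.0019 -0.0197 0.0143 0; 0.0028 -0.0322 0.0143 0; 0.0037 -0.0436 0.0093 0; 0.0047 -0.0520 0.0000 0
close 240 0.0009 -0.0039 -0.0119 0; 0.0019 -0.0026 -0.0243 0; 0.0028 0.0037 -0.0351 0; 0.0037 0.0138 -0.0424 0; 0.0047 0.0260 -0.0450 0
```

>>> {"name": "send_rows", "arguments": {
  "deltas": "-0.0009 -0.0122 0.0026 0; -0.0019 -0.0223 0.0099 0; -0.0028 -0.0285 0.0207 0; -0.0037 -0.0298 0.0331 0; -0.0047 -0.0260 0.0450 0"
}}

```text
t: 7.6
eef_pos: [0.4599, 0.1833, 0.0906]
tool_rot: [0.001, 1.0, 0.004, 0.001]
contact_force: [5.3, -12.4, 9.7]
gripper_width: 0.224
grasp_force: 28.3
```

>>> {"name": "send_rows", "arguments": {
  "deltas": "-0.0009 0.0083 0.0093 0; -0.0019 0.0197 0.0143 0; -0.0028 0.0322 0.0143 0; -0.0037 0.0436 0.0093 0; -0.0047 0.0520 0.0000 0"
}}

```text
t: 8.1
eef_pos: [0.4559, 0.1326, 0.0909]
tool_rot: [-0.001, 1.0, 0.005, 0.001]
contact_force: [7.4, 1.6, -2.9]
gripper_width: 0.222
grasp_force: 26.9
```

>>> {"name": "send_rows", "arguments": {
  "deltas": "-0.0009 0.0039 -0.0119 0; -0.0019 0.0026 -0.0243 0; -0.0028 -0.0037 -0.0351 0; -0.0037 -0.0138 -0.0424 0; -0.0047 -0.0260 -0.0450 0"
}}

```text
t: 8.6
eef_pos: [0.4508, 0.1575, 0.1372]
tool_rot: [0.0, 1.0, 0.004, 0.001]
contact_force: [3.5, -3.2, 3.5]
gripper_width: 0.219
grasp_force: 27.5
```

>>> {"name": "send_rows", "arguments": {
  "deltas": "0 0 0 0; 0 0 0 0; 0 0 0 0"
}}

```text
t: 8.9
eef_pos: [0.4505, 0.1604, 0.1368]
tool_rot: [-0.002, 1.0, 0.005, 0.001]
contact_force: [2.2, 3.5, 7.8]
gripper_width: 0.224
grasp_force: 27.9
```

Works well. One more turn open.

>>> {"name": "send_rows", "arguments": {
  "deltas": "-0.0009 -0.0122 0.0026 0; -0.0019 -0.0223 0.0099 0; -0.0028 -0.0285 0.0207 0; -0.0037 -0.0298 0.0331 0; -0.0047 -0.0260 0.0450 0"
}}

```text
t: 9.4
eef_pos: [0.4458, 0.1829, 0.0903]
tool_rot: [0.001, 1.0, 0.004, 0.0]
contact_force: [8.0, -10.9, 10.0]
gripper_width: 0.223
grasp_force: 28.3
```

>>> {"name": "send_rows", "arguments": {
  "deltas": "-0.0009 0.0083 0.0093 0; -0.0019 0.0197 0.0143 0; -0.0028 0.0322 0.0143 0; -0.0037 0.0436 0.0093 0; -0.0047 0.0520 0.0000 0"
}}

```text
t: 9.9
eef_pos: [0.4418, 0.1325, 0.0908]
tool_rot: [-0.001, 1.0, 0.005, 0.001]
contact_force: [8.7, 2.8, -1.7]
gripper_width: 0.223
grasp_force: 27.0
```

>>> {"name": "send_rows", "arguments": {
  "deltas": "-0.0009 0.0039 -0.0119 0; -0.0019 0.0026 -0.0243 0; -0.0028 -0.0037 -0.0351 0; -0.0037 -0.0138 -0.0424 0; -0.0047 -0.0260 -0.0450 0"
}}

```text
t: 10.4
eef_pos: [0.4368, 0.1568, 0.1369]
tool_rot: [0.001, 1.0, 0.003, 0.001]
contact_force: [3.4, -3.7, 8.3]
gripper_width: 0.222
grasp_force: 27.9
```

>>> {"name": "send_rows", "arguments": {
  "deltas": "0 0 0 0; 0 0 0 0; 0 0 0 0; 0 0 0 0",
  "claw": 0.6
}}

```text
t: 10.8
eef_pos: [0.4347, 0.1576, 0.1354]
tool_rot: [0.0, 1.0, 0.004, -0.001]
contact_force: [-0.1, 0.7, -0.3]
gripper_width: 0.6
grasp_force: 0.0
```

>>> {"name": "send_rows", "arguments": {
  "deltas": "0 0 -0.05 0; 0 0 -0.1 0; 0 0 -0.1 0; 0 0 -0.1 0"
}}

```text
t: 11.2
eef_pos: [0.4361, 0.1581, 0.2371]
tool_rot: [-0.0, 1.0, 0.004, 0.001]
contact_force: [-0.5, 0.3, 0.4]
gripper_width: 0.6
grasp_force: 0.0
```

```bash
python3 - <<'E'
from h import *
p=bot.read_camera("top"); 
for n,a,b in (("jar_blue",.07,.09),("jar_yellow",.07,.09),("cap_blue",.018,.03),("cap_yellow",.018,.03)): print(thing(p,n,a,b))
p=bot.read_camera("scene")
c=cloud(p,p["depth"]>0); h=c[(c[:,2]>.109)&(c[:,2]<.125)&(abs(c[:,1]-.2)<.03)&(c[:,0]>.5)&(c[:,0]<.7)]
print(np.histogram(h[:,0],bins=np.arange(.5,.7,.005)))
for n in ("jar_blue","jar_yellow","cap_blue","cap_yellow"): print(n,[(np.round(a["xyz"],4).tolist(),round(a["confidence"],2)) for a in bot.landmark_of(p,n)[:1]])
E
```

```text
[('jar_blue', 0.5, 51, [0.4688, -0.1036, 0.0219], [0.4681, -0.1017], 0.0825)]
[('jar_yellow', 0.81, 54, [0.5632, -0.3429, 0.0215], [0.5609, -0.3386], 0.0847)]
[('cap_blue', 0.72, 162, [0.3903, -0.3583, 0.0281], [0.3903, -0.3598], 0.028)]
[('cap_yellow', 0.49, 145, [0.6243, -0.0832, 0.0276], [0.6243, -0.0829], 0.0267)]
(array([ 0,  0,  5, 19, 26, 67, 15,  0,  0,  0,  0,  2, 21, 30, 54, 42,  0,
        0,  0,  0,  0,  0,  0,  0,  0,  0,  0,  0,  0,  0, 18, 36, 39, 78,
        1,  0,  0,  0,  0]), array([0.5  , 0.505, 0.51 , 0.515, 0.52 , 0.525, 0.53 , 0.535, 0.54 ,
       0.545, 0.55 , 0.555, 0.56 , 0.565, 0.57 , 0.575, 0.58 , 0.585,
       0.59 , 0.595, 0.6  , 0.605, 0.61 , 0.615, 0.62 , 0.625, 0.63 ,
       0.635, 0.64 , 0.645, 0.65 , 0.655, 0.66 , 0.665, 0.67 , 0.675,
       0.68 , 0.685, 0.69 , 0.695]))
jar_blue [([0.4633, -0.1019, -0.0007], 0.77)]
jar_yellow [([0.5646, -0.3456, -0.0022], 0.82)]
cap_blue [([0.3933, -0.3608, -0.0031], 0.5)]
cap_yellow [([0.6248, -0.0861, 0.0008], 0.72)]
```

>>> {"name": "send_rows", "arguments": {
  "deltas": "0.187 0.2434 0 0; 0.187 0.2434 0 0; 0.187 0.2434 0 0; 0.187 0.2434 0 0; 0.187 0.2434 0 0",
  "claw": 1
}}

```text
t: 12.2
eef_pos: [0.5908, -0.0404, 0.2362]
tool_rot: [0.0, 1.0, 0.005, 0.0]
contact_force: [0.5, 0.5, -0.2]
gripper_width: 0.999
grasp_force: 0.0
```

```bash
python3 - <<'E'
from h import *
o=bot.get_obs(); print(o["eef_pos"],o["tool_rot"])
E
```

```text
[ 0.59078724 -0.04043387  0.23620817] [4.18133617e-05 9.99989366e-01 4.61146451e-03 3.42966664e-05]
```

>>> {"name": "send_rows", "arguments": {
  "deltas": "0.033 0.044 0.08 0; 0.033 0.044 0.08 0; 0.033 0.044 0.08 0; 0.033 0.044 0.08 0; 0.033 0.044 0.08 0"
}}

```text
t: 12.7
eef_pos: [0.6238, -0.0809, 0.1578]
tool_rot: [-0.0, 1.0, 0.005, 0.001]
contact_force: [0.4, -0.8, -0.7]
gripper_width: 1.002
grasp_force: 0.0
```

```bash
cat >> h.py <<'E'
def wtop(p,x,y,zlo,zhi,rad=.045):
    k=cloud(p,p["depth"]>0); s=k[(np.hypot(k[:,0]-x,k[:,1]-y)<rad)&(k[:,2]>zlo)&(k[:,2]<zhi)]
    if len(s)<20: print("few",len(s)); return
    c,r=cv2.minEnclosingCircle(s[:,:2].astype(np.float32)); o=bot.get_obs()
    print("pts",len(s),"circle",np.round([*c,r],4),"mean",s.mean(0).round(4),"tcp",np.round(o["eef_pos"],4),"shift",totool([*c,o["eef_pos"][2]]).round(4))
E
python3 - <<'E'
from h import *
p=bot.read_camera("wrist"); save(p,"w2.png"); wtop(p,.6245,-.0845,.015,.03)
for q in ("cap_yellow",): print(q,[(np.round(a["xyz"],4).tolist(),round(a["confidence"],2)) for a in bot.landmark_of(p,q)[:1]])
E
```

```text
pts 3160 circle [ 0.6246 -0.0844  0.0281] mean [ 0.626  -0.0843  0.0221] tcp [ 0.624  -0.0808  0.1582] shift [0.0006 0.0036 0.    ]
cap_yellow [([0.6274, -0.0844, -0.0004], 0.82)]
```

View pics/w2.png

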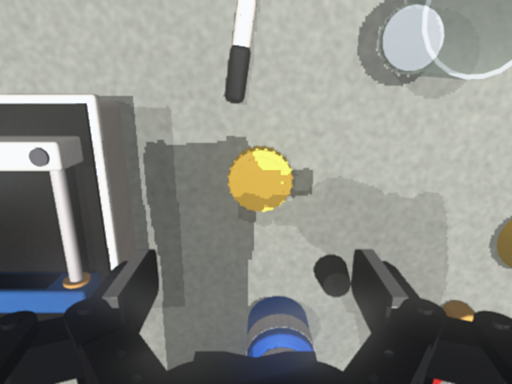

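>>> {"name": "send_rows", "arguments": {
  "deltas": "0.001 0.003 0.05 0; 0.001 0.003 0.1 0; 0.001 0.003 0.13 0; 0.001 0.003 0.143 0; 0.001 0.003 0.143 0"
}}

```text
t: 13.3
eef_pos: [0.6237, -0.0846, 0.013]
tool_rot: [-0.0, 1.0, 0.005, -0.001]
contact_force: [-1.2, 0.5, 0.5]
gripper_width: 1.002
grasp_force: 0.0
```

>>> {"name": "send_rows", "arguments": {
  "deltas": "0 0 0 0; 0 0 0 0; 0 0 0 0;0 0 0 0;0 0 0 0",
  "claw": 0.5,
  "force": 25
}}

```text
t: 13.8
eef_pos: [0.6259, -0.0854, 0.0159]
tool_rot: [0.0, 1.0, 0.004, 0.002]
contact_force: [-1.3, 0.5, 6.5]
gripper_width: 0.617
grasp_force: 25.2
```

```bash
python3 - <<'E'
from h import *
o=bot.get_obs(); print(o["eef_pos"],o["contact_force"],o["gripper_width"],o["grasp_force"],bot.tips_ahead)
E
```

```text
[ 0.62593653 -0.08537428  0.01594563] [-1.28580904  0.47962399  6.48786294] 0.6165349667265052 25.2488418482244 0.008
```

>>> {"name": "send_rows", "arguments": {
  "deltas": "0 0 -0.05 0; 0 0 -0.1 0; 0 0 -0.145 0; 0 0 -0.145 0; 0 0 -0.145 0"
}}

```text
t: 14.3
eef_pos: [0.6254, -0.0855, 0.1611]
tool_rot: [0.0, 1.0, 0.004, 0.002]
contact_force: [0.3, -0.0, -2.3]
gripper_width: 0.614
grasp_force: 26.9
```

```bash
python3 - <<'E'
from h import *
o=bot.get_obs(); print(o["eef_pos"],o["contact_force"],o["gripper_width"],o["grasp_force"])
p=bot.read_camera("wrist"); save(p,"w3.png")
x,y,z=o["eef_pos"]; k=cloud(p,p["depth"]>0)
h=cv2.cvtColor(p["img"],cv2.COLOR_RGB2HSV); m=(h[...,0]>18)&(h[...,0]<35)&(h[...,1]>140)&(p["depth"]>0)
k=cloud(p,m); s=k[(np.hypot(k[:,0]-x,k[:,1]-y)<.06)&(k[:,2]>z-.05)&(k[:,2]<z+.03)]
print(len(s),np.percentile(s,[1,50,99],axis=0).round(4).tolist())
t=s[s[:,2]>np.percentile(s[:,2],98)-.006]; c,r=cv2.minEnclosingCircle(t[:,:2].astype(np.float32)); print(np.round([*c,r],4),len(t))
wtop(bot.read_camera("top"),.5635,-.343,.07,.09)
E
```

```text
[ 0.62538246 -0.08554335  0.16109286] [ 0.27234175 -0.01405204 -2.31608892] 0.6136052917697717 26.870546266436577
11627 [[0.6012, -0.11, 0.1497], [0.6295, -0.0847, 0.1672], [0.6514, -0.0597, 0.1688]]
[ 0.6246 -0.0849  0.028 ] 10607
pts 59 circle [ 0.5626 -0.342   0.022 ] mean [ 0.5611 -0.338   0.0766] tcp [ 0.6235 -0.0854  0.158 ] shift [-6.33e-02  2.56e-01  1.00e-04]
```

View pics/w3.png

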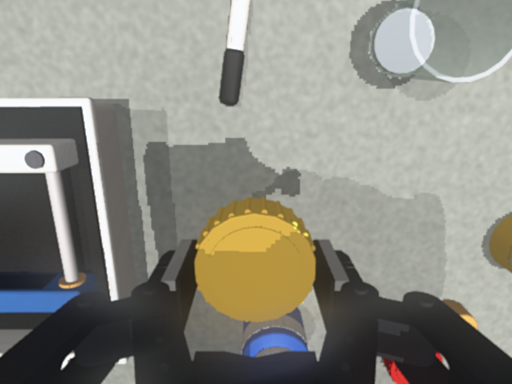

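>>> {"name": "send_rows", "arguments": {
  "deltas": "-0.117 0.257 0 0; -0.117 0.257 0 0; -0.117 0.257 0 0; -0.117 0.257 0 0; -0.117 0.257 0 0"
}}

```text
t: 14.9
eef_pos: [0.5207, -0.3151, 0.1567]
tool_rot: [-0.001, 1.0, 0.005, -0.001]
contact_force: [0.9, -1.1, -0.9]
gripper_width: 0.621
grasp_force: 26.9
```

>>> {"name": "send_rows", "arguments": {
  "deltas": "-0.013 0.029 0 0; -0.013 0.029 0 0; -0.013 0.029 0 0; -0.013 0.029 0 0; -0.013 0.029 0 0"
}}

```text
t: 15.4
eef_pos: [0.5107, -0.341, 0.1578]
tool_rot: [-0.001, 1.0, 0.006, -0.0]
contact_force: [0.5, -1.2, -0.1]
gripper_width: 0.616
grasp_force: 26.9
```

```bash
python3 - <<'E'
from h import *
p=bot.read_camera("wrist"); save(p,"w4.png")
wtop(p,.563,-.343,.07,.09,.03); wtop(p,.563,-.343,.03,.055,.04)
print([(np.round(a["xyz"],4).tolist(),round(a["confidence"],2)) for a in bot.landmark_of(p,"jar_yellow")[:1]])
E
```

```text
pts 1302 circle [ 0.5634 -0.3445  0.022 ] mean [ 0.5658 -0.3439  0.0782] tcp [ 0.5107 -0.3413  0.158 ] shift [ 0.0526  0.0038 -0.    ]
pts 73 circle [ 0.5635 -0.3442  0.0312] mean [ 0.576  -0.3401  0.0529] tcp [ 0.5107 -0.3413  0.158 ] shift [ 0.0528  0.0036 -0.    ]
[([0.5592, -0.3457, -0.0031], 0.79)]
```

View pics/w4.png

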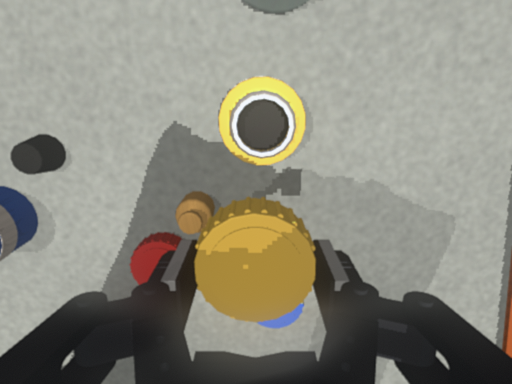

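>>> {"name": "send_rows", "arguments": {
  "deltas": "0.053 0.003 0 0; 0.053 0.003 0 0; 0.053 0.003 0.02 0; 0.053 0.003 0.04 0; 0.053 0.003 0.05 0"
}}

```text
t: 16.0
eef_pos: [0.5626, -0.3443, 0.1066]
tool_rot: [-0.001, 1.0, 0.005, -0.001]
contact_force: [-0.5, -1.1, -0.3]
gripper_width: 0.618
grasp_force: 26.9
```

>>> {"name": "send_rows", "arguments": {
  "deltas": "0 0 0.008 0; 0 0 0.016 0; 0 0 0.024 0; 0 0 0.029 0; 0 0 0.029 0"
}}

```text
t: 16.5
eef_pos: [0.5632, -0.3453, 0.079]
tool_rot: [-0.0, 1.0, 0.005, 0.0]
contact_force: [0.8, 0.1, -0.1]
gripper_width: 0.618
grasp_force: 26.9
```

>>> {"name": "send_rows", "arguments": {
  "deltas": "0 0 0 0; 0 0 0 0"
}}

```text
t: 16.7
eef_pos: [0.563, -0.3456, 0.0796]
tool_rot: [0.0, 1.0, 0.005, 0.0]
contact_force: [0.6, -0.7, -0.3]
gripper_width: 0.62
grasp_force: 26.8
```

>>> {"name": "send_rows", "arguments": {
  "deltas": "0 0 0.003 0; 0 0 0.0035 0; 0 0 0.0035 0"
}}

```text
t: 17.0
eef_pos: [0.5637, -0.3456, 0.0769]
tool_rot: [0.0, 1.0, 0.005, 0.001]
contact_force: [-0.2, 0.8, 5.2]
gripper_width: 0.618
grasp_force: 27.3
```

>>> {"name": "send_rows", "arguments": {
  "deltas": "0 0 0 0; 0 0 0 0; 0 0 0 0; 0 0 0 0",
  "claw": 1
}}

```text
t: 17.4
eef_pos: [0.5627, -0.3455, 0.0756]
tool_rot: [-0.0, 1.0, 0.004, -0.0]
contact_force: [-0.7, 0.0, -0.3]
gripper_width: 1.0
grasp_force: 0.0
```

```bash
python3 - <<'E'
from h import *
o=bot.get_obs(); print(o["eef_pos"],o["gripper_width"],o["contact_force"])
p=bot.read_camera("wrist"); save(p,"w5.png")
h=cv2.cvtColor(p["img"],cv2.COLOR_RGB2HSV); m=(h[...,0]>18)&(h[...,0]<35)&(h[...,1]>140)&(p["depth"]>0)
k=cloud(p,m); s=k[(k[:,2]>.076)&(k[:,2]<.095)]; c,r=cv2.minEnclosingCircle(s[:,:2].astype(np.float32)); print(np.round([*c,r],4),len(s),np.percentile(s[:,2],[5,50,95]))
E
```

```text
[ 0.56267403 -0.3455393   0.07555941] 1.0003387166644262 [-0.73294311  0.04156751 -0.31515305]
[ 0.5634 -0.3448  0.028 ] 10937 [0.08095491 0.08324021 0.08433303]
```

>>> {"name": "send_rows", "arguments": {
  "deltas": "0.001 0 0.015 0; 0.001 0 0.03 0; 0.001 0 0.0395 0; 0.001 0 0.0395 0; 0.001 0 0.0395 0"
}}

```text
t: 17.95
eef_pos: [0.5637, -0.3453, 0.0356]
tool_rot: [-0.0, 1.0, 0.005, -0.0]
contact_force: [0.5, 0.1, 0.9]
gripper_width: 0.999
grasp_force: 0.0
```

>>> {"name": "send_rows", "arguments": {
  "deltas": "0 0 0 0; 0 0 0 0; 0 0 0 0; 0 0 0 0; 0 0 0 0",
  "claw": 0.6,
  "force": 40
}}

```text
t: 18.45
eef_pos: [0.5646, -0.3456, 0.0372]
tool_rot: [0.0, 1.0, 0.005, 0.001]
contact_force: [-0.9, 1.3, 5.8]
gripper_width: 0.711
grasp_force: 44.4
```

>>> {"name": "send_rows", "arguments": {
  "deltas": "0 0 -0.02 0; 0 0 -0.06 0; 0 0 -0.11 0; 0 0 -0.16 0; 0 0 -0.16 0"
}}

```text
t: 18.95
eef_pos: [0.5678, -0.3476, 0.2043]
tool_rot: [0.003, 1.0, 0.004, 0.006]
contact_force: [0.2, -0.0, -2.4]
gripper_width: 0.713
grasp_force: 44.4
```

```bash
python3 - <<'E'
from h import *
o=bot.get_obs(); print(o["eef_pos"],o["tool_rot"],o["gripper_width"],o["contact_force"],o["q"].round(2))
p=bot.read_camera("wrist"); x,y,z=o["eef_pos"]
h=cv2.cvtColor(p["img"],cv2.COLOR_RGB2HSV); m=(h[...,0]>18)&(h[...,0]<35)&(h[...,1]>140)&(p["depth"]>0)
k=cloud(p,m); s=k[(k[:,2]>z+.038)&(k[:,2]<z+.055)]; c,r=cv2.minEnclosingCircle(s[:,:2].astype(np.float32)); print(np.round([*c,r],4),len(s),np.percentile(s[:,2],[5,50,95]))
p=bot.read_camera("scene"); 
for n in ("jar_blue","cap_blue"): print(n,[(np.round(a["xyz"],4).tolist(),round(a["confidence"],2)) for a in bot.landmark_of(p,n)[:1]])
E
```

```text
[ 0.56781302 -0.34755482  0.20434562] [0.00316157 0.99996828 0.00430718 0.00590711] 0.7126935481551763 [ 0.2190737  -0.04832854 -2.41407626] [ 0.57  0.49 -0.15  1.62  0.09  1.03 -1.18]
[ 0.5696 -0.347   0.028 ] 15498 [0.24662688 0.25090123 0.25232852]
jar_blue [([0.4634, -0.1029, -0.0022], 0.91)]
cap_blue [([0.3953, -0.3633, -0.0053], 0.57)]
```

>>> {"name": "send_rows", "arguments": {
  "deltas": "0.028 -0.227 0 0; 0.028 -0.227 0 0; 0.028 -0.227 0 0; 0.028 -0.227 0 0; 0.028 -0.227 0 0"
}}

```text
t: 19.65
eef_pos: [0.5888, -0.1124, 0.1939]
tool_rot: [-0.002, 1.0, 0.007, -0.002]
contact_force: [0.9, 0.3, -2.1]
gripper_width: 0.71
grasp_force: 44.5
```

>>> {"name": "send_rows", "arguments": {
  "deltas": "0.028 -0.227 0 0; 0.028 -0.227 0 0; 0.028 -0.227 0 0; 0.028 -0.227 0 0; 0.028 -0.227 0 0"
}}

```text
t: 20.15
eef_pos: [0.614, 0.1145, 0.1938]
tool_rot: [-0.001, 1.0, 0.007, -0.002]
contact_force: [0.7, 0.3, -2.1]
gripper_width: 0.711
grasp_force: 44.5
```

>>> {"name": "send_rows", "arguments": {
  "deltas": "0 0 0 0; 0 0 0 0; 0 0 0 0"
}}

```text
t: 20.45
eef_pos: [0.6151, 0.107, 0.1946]
tool_rot: [0.001, 1.0, 0.004, -0.001]
contact_force: [-0.3, -0.2, -2.1]
gripper_width: 0.712
grasp_force: 44.5
```

```bash
python3 - <<'E'
from h import *
p=bot.read_camera("wrist"); save(p,"w6.png"); k=cloud(p,p["depth"]>0)
o=bot.get_obs(); print(o["eef_pos"],o["tool_rot"],totool([.617,.109,.129]))
for y0 in (.05,.17):
  h=k[(k[:,2]>.109)&(k[:,2]<.125)&(abs(k[:,1]-y0)<.015)&(k[:,0]>.5)&(k[:,0]<.7)]
  a=h[:,0]; print(y0,np.histogram(a,bins=np.arange(.5,.7,.005))[0])
E
```

```text
[0.61539061 0.10674442 0.19505047] [ 7.33180202e-04  9.99993941e-01  3.24193133e-03 -1.03435046e-03] [ 0.00176092 -0.0023415   0.06604361]
0.05 [  0   0   0   0   0   0   0   0   0   0   0   0   0   0   0  48  19   0
   0   1   1   1   1   0   0   0   0   3   0   0   1 367 381 396 100   0
   0   0   0]
0.17 [  0   0   0   0   0   0   0   0   0   0   0   0   0   0  18  85   0   0
   0   0   0   0   0   0   0   0   0   0   0   0  97 371 373 379   0   0
   0   0   0]
```

View pics/w6.png

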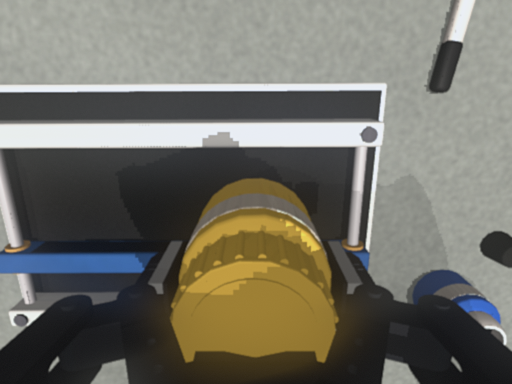

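>>> {"name": "send_rows", "arguments": {
  "deltas": "0 -0.002 0.02 0; 0 -0.002 0.04 0; 0 -0.002 0.055 0; 0 -0.002 0.063 0; 0 -0.002 0.066 0"
}}

```text
t: 21.0
eef_pos: [0.6154, 0.1101, 0.1293]
tool_rot: [0.0, 1.0, 0.004, -0.001]
contact_force: [-0.7, -0.3, -2.3]
gripper_width: 0.709
grasp_force: 44.6
```

>>> {"name": "send_rows", "arguments": {
  "deltas": "0 0 0.001 0; 0 0 0.001 0; 0 0 0.001 0"
}}

```text
t: 21.3
eef_pos: [0.6163, 0.1112, 0.1301]
tool_rot: [-0.0, 1.0, 0.005, 0.001]
contact_force: [-0.2, 0.0, -2.4]
gripper_width: 0.715
grasp_force: 44.6
```

>>> {"name": "send_rows", "arguments": {
  "deltas": "0 0 0.001 0; 0 0 0.002 0; 0 0 0.002 0"
}}

```text
t: 21.6
eef_pos: [0.6162, 0.1111, 0.1282]
tool_rot: [-0.0, 1.0, 0.005, 0.0]
contact_force: [-1.6, 0.1, 4.5]
gripper_width: 0.712
grasp_force: 45.1
```

>>> {"name": "send_rows", "arguments": {
  "deltas": "0 0 0.001 0; 0 0 0.001 0; 0 0 0.001 0"
}}

```text
t: 21.9
eef_pos: [0.6162, 0.1112, 0.1282]
tool_rot: [0.0, 1.0, 0.005, 0.001]
contact_force: [-3.8, -0.3, 12.5]
gripper_width: 0.712
grasp_force: 46.1
```

>>> {"name": "send_rows", "arguments": {
  "deltas": "0 0 -0.001 0; 0 0 -0.001 0; 0 0 -0.001 0; 0 0 -0.001 0",
  "claw": 1
}}

```text
t: 22.3
eef_pos: [0.6158, 0.111, 0.1271]
tool_rot: [0.0, 1.0, 0.005, -0.0]
contact_force: [-0.0, -0.3, 0.1]
gripper_width: 1.0
grasp_force: 0.0
```

>>> {"name": "send_rows", "arguments": {
  "deltas": "0 0 -0.03 0; 0 0 -0.07 0; 0 0 -0.1 0; 0 0 -0.1 0"
}}

```text
t: 22.7
eef_pos: [0.6185, 0.1119, 0.2323]
tool_rot: [-0.001, 1.0, 0.004, 0.004]
contact_force: [0.1, 0.2, -0.5]
gripper_width: 0.999
grasp_force: 0.0
```

>>> {"name": "send_rows", "arguments": {
  "deltas": "-0.0763 0.156 0 0; -0.0763 0.156 0 0; -0.0763 0.156 0 0; -0.0763 0.156 0 0"
}}

```text
t: 23.1
eef_pos: [0.5383, -0.0507, 0.2263]
tool_rot: [0.001, 1.0, 0.002, -0.001]
contact_force: [1.0, 0.0, 0.6]
gripper_width: 0.999
grasp_force: 0.0
```

>>> {"name": "send_rows", "arguments": {
  "deltas": "-0.0763 0.156 0 0; -0.0763 0.156 0 0; -0.0763 0.156 0 0; -0.0763 0.156 0 0"
}}

```text
t: 23.5
eef_pos: [0.4629, -0.2069, 0.2265]
tool_rot: [0.001, 1.0, 0.002, -0.001]
contact_force: [0.4, -0.8, 0.4]
gripper_width: 1.003
grasp_force: 0.0
```

>>> {"name": "send_rows", "arguments": {
  "deltas": "-0.0763 0.156 0.06 0; -0.0763 0.156 0.06 0; -0.0763 0.156 0.06 0; -0.0763 0.156 0.06 0; -0.0763 0.156 0.06 0"
}}

```text
t: 24.0
eef_pos: [0.3866, -0.363, 0.165]
tool_rot: [-0.0, 1.0, 0.0, -0.002]
contact_force: [0.6, 0.1, 0.5]
gripper_width: 1.002
grasp_force: 0.0
```

```bash
python3 - <<'E'
from h import *
p=bot.read_camera("wrist"); save(p,"w7.png"); wtop(p,.391,-.360,.015,.03)
print([(np.round(a["xyz"],4).tolist(),round(a["confidence"],2)) for a in bot.landmark_of(p,"cap_blue")[:1]])
p=bot.read_camera("top"); save(p,"top2.png")
for n,a,b in (("jar_blue",.07,.09),("jar_yellow",.07,.2),("cap_blue",.018,.03)): print(thing(p,n,a,b))
E
```

```text
pts 3036 circle [ 0.3896 -0.3604  0.0281] mean [ 0.391  -0.3605  0.0222] tcp [ 0.3888 -0.3606  0.1657] shift [ 0.0008 -0.0002 -0.    ]
[([0.3867, -0.3605, -0.0033], 0.56)]
[('jar_blue', 0.87, 48, [0.4685, -0.1039, 0.0214], [0.4682, -0.1025], 0.0845)]
[('jar_yellow', 0.6, 4680, [0.5925, 0.1625, 0.1719], [0.5857, 0.1635], 0.1197)]
[]
```

>>> {"name": "send_rows", "arguments": {
  "deltas": "0.001 0 0.05 0; 0.001 0 0.1 0; 0.001 0 0.135 0; 0.001 0 0.1515 0; 0.001 0 0.1515 0"
}}

```text
t: 24.8
eef_pos: [0.3916, -0.3569, 0.0137]
tool_rot: [-0.002, 1.0, 0.006, -0.002]
contact_force: [-0.0, 0.7, -0.4]
gripper_width: 0.999
grasp_force: 0.0
```

>>> {"name": "send_rows", "arguments": {
  "deltas": "0 0 0 0; 0 0 0 0; 0 0 0 0;0 0 0 0;0 0 0 0",
  "claw": 0.5,
  "force": 25
}}

```text
t: 25.3
eef_pos: [0.3935, -0.3596, 0.0177]
tool_rot: [0.001, 1.0, 0.005, 0.001]
contact_force: [0.6, 2.1, 7.3]
gripper_width: 0.616
grasp_force: 25.5
```

>>> {"name": "send_rows", "arguments": {
  "deltas": "0 0 -0.05 0; 0 0 -0.1 0; 0 0 -0.145 0; 0 0 -0.145 0; 0 0 -0.145 0"
}}

```text
t: 25.8
eef_pos: [0.393, -0.3597, 0.1631]
tool_rot: [0.001, 1.0, 0.004, 0.002]
contact_force: [-0.7, 0.1, -1.5]
gripper_width: 0.621
grasp_force: 26.8
```

>>> {"name": "send_rows", "arguments": {
  "deltas": "0 0 0 0; 0 0 0 0"
}}

```text
t: 26.0
eef_pos: [0.3913, -0.3584, 0.1596]
tool_rot: [-0.001, 1.0, 0.005, -0.001]
contact_force: [-0.1, 0.5, 0.4]
gripper_width: 0.622
grasp_force: 26.8
```

```bash
cat >> h.py <<'E'
def held(p,hue,dz0,dz1):
    o=bot.get_obs(); x,y,z=o["eef_pos"]; h=cv2.cvtColor(p["img"],cv2.COLOR_RGB2HSV)
    m=(h[...,0]>hue[0])&(h[...,0]<hue[1])&(h[...,1]>130)&(p["depth"]>0); k=cloud(p,m)
    s=k[(np.hypot(k[:,0]-x,k[:,1]-y)<.06)&(k[:,2]>z+dz0)&(k[:,2]<z+dz1)]
    c,r=cv2.minEnclosingCircle(s[:,:2].astype(np.float32)); print("held",np.round([*c,r],4),len(s),np.percentile(s[:,2],[5,50,95]).round(4),"tcp",o["eef_pos"].round(4),o["tool_rot"].round(4))
E
python3 - <<'E'
from h import *
p=bot.read_camera("wrist"); held(p,(100,130),0,.015)
p=bot.read_camera("scene"); save(p,"s2.png")
print([(np.round(a["xyz"],4).tolist(),round(a["confidence"],2)) for a in bot.landmark_of(p,"jar_yellow")[:1]])
E
```

```text
held [ 0.3881 -0.3577  0.028 ] 9932 [0.1624 0.1641 0.1652] tcp [ 0.3914 -0.3584  0.1596] [-8.0e-04  1.0e+00  4.6e-03 -1.0e-03]
[([0.6191, 0.1089, 0.0888], 0.79)]
```

View pics/s2.png

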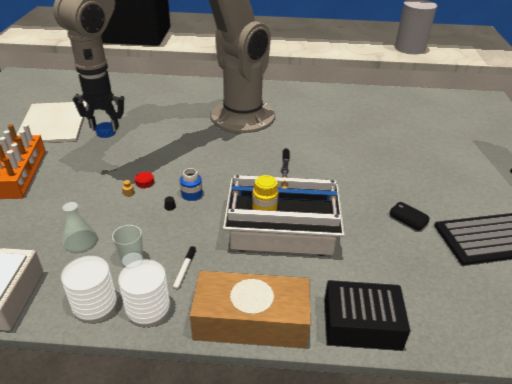

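>>> {"name": "send_rows", "arguments": {
  "deltas": "0.041 -0.24 0 0; 0.041 -0.24 0 0; 0.041 -0.24 0 0; 0.041 -0.24 0 0; 0.041 -0.24 0 0"
}}

```text
t: 26.65
eef_pos: [0.4309, -0.1161, 0.1605]
tool_rot: [-0.0, 1.0, 0.005, -0.0]
contact_force: [0.2, -0.5, 0.0]
gripper_width: 0.62
grasp_force: 26.8
```

>>> {"name": "send_rows", "arguments": {
  "deltas": "0 -0.014 0 0; 0 -0.014 0 0; 0 -0.014 0 0; 0 -0.014 0 0"
}}

```text
t: 27.05
eef_pos: [0.4306, -0.1062, 0.1606]
tool_rot: [0.0, 1.0, 0.003, -0.0]
contact_force: [0.6, 0.2, 0.0]
gripper_width: 0.623
grasp_force: 26.8
```

```bash
python3 - <<'E'
from h import *
p=bot.read_camera("wrist"); save(p,"w8.png")
wtop(p,.4685,-.1035,.07,.09,.03); wtop(p,.4685,-.1035,.035,.06,.04); held(p,(100,130),0,.015)
E
```

```text
pts 1234 circle [ 0.4682 -0.1046  0.0221] mean [ 0.4716 -0.1047  0.078 ] tcp [ 0.4306 -0.1062  0.1606] shift [ 0.0376 -0.0013 -0.    ]
pts 2013 circle [ 0.4686 -0.1046  0.031 ] mean [ 0.4737 -0.1049  0.0573] tcp [ 0.4306 -0.1062  0.1606] shift [ 0.038  -0.0013 -0.    ]
held [ 0.4274 -0.1055  0.0281] 9994 [0.1634 0.1651 0.1662] tcp [ 0.4306 -0.1062  0.1606] [ 2.0e-04  1.0e+00  3.2e-03 -2.0e-04]
```

View pics/w8.png

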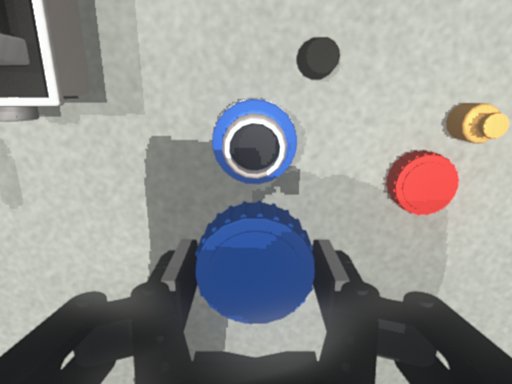

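>>> {"name": "send_rows", "arguments": {
  "deltas": "0.041 -0.001 0 0; 0.041 -0.001 0 0; 0.041 -0.001 0.02 0; 0.041 -0.001 0.04 0; 0.041 -0.001 0.05 0"
}}

```text
t: 27.6
eef_pos: [0.4707, -0.1043, 0.1093]
tool_rot: [-0.0, 1.0, 0.004, -0.001]
contact_force: [-0.6, -0.6, -0.8]
gripper_width: 0.622
grasp_force: 26.8
```

>>> {"name": "send_rows", "arguments": {
  "deltas": "0 0 0.008 0; 0 0 0.016 0; 0 0 0.024 0; 0 0 0.029 0; 0 0 0.029 0"
}}

```text
t: 28.1
eef_pos: [0.4717, -0.1034, 0.0814]
tool_rot: [0.0, 1.0, 0.004, -0.0]
contact_force: [-0.6, -1.1, -0.8]
gripper_width: 0.62
grasp_force: 26.8
```

>>> {"name": "send_rows", "arguments": {
  "deltas": "0 0 0.001 0; 0 0 0.002 0; 0 0 0.002 0"
}}

```text
t: 28.4
eef_pos: [0.472, -0.1035, 0.08]
tool_rot: [0.0, 1.0, 0.005, 0.0]
contact_force: [0.3, -1.2, 1.4]
gripper_width: 0.626
grasp_force: 27.0
```

>>> {"name": "send_rows", "arguments": {
  "deltas": "0 0 0.001 0; 0 0 0.0015 0; 0 0 0.0015 0"
}}

```text
t: 28.7
eef_pos: [0.4722, -0.104, 0.0787]
tool_rot: [0.0, 1.0, 0.004, 0.0]
contact_force: [-1.1, -3.2, 5.1]
gripper_width: 0.62
grasp_force: 27.3
```

>>> {"name": "send_rows", "arguments": {
  "deltas": "0 0 0 0; 0 0 0 0; 0 0 0 0; 0 0 0 0",
  "claw": 1
}}

```text
t: 29.1
eef_pos: [0.4717, -0.1029, 0.0782]
tool_rot: [-0.0, 1.0, 0.005, -0.0]
contact_force: [-0.0, 0.4, 0.4]
gripper_width: 1.005
grasp_force: 0.0
```

```bash
python3 - <<'E'
from h import *
p=bot.read_camera("wrist"); held(p,(100,130),-.005,.02)
E
```

```text
held [ 0.469  -0.1036  0.0278] 10460 [0.0794 0.0832 0.0843] tcp [ 0.4718 -0.103   0.0782] [-1.0e-04  1.0e+00  4.7e-03 -1.0e-04]
```

>>> {"name": "send_rows", "arguments": {
  "deltas": "-0.003 0 0.015 0; -0.003 0 0.03 0; -0.003 0 0.042 0; -0.003 0 0.042 0; -0.003 0 0.042 0"
}}

```text
t: 29.65
eef_pos: [0.4689, -0.1032, 0.0363]
tool_rot: [-0.0, 1.0, 0.005, -0.0]
contact_force: [-0.3, 0.2, 0.1]
gripper_width: 1.001
grasp_force: 0.0
```

>>> {"name": "send_rows", "arguments": {
  "deltas": "0 0 0 0; 0 0 0 0; 0 0 0 0; 0 0 0 0; 0 0 0 0",
  "claw": 0.6,
  "force": 40
}}

```text
t: 30.15
eef_pos: [0.4695, -0.1037, 0.0373]
tool_rot: [0.0, 1.0, 0.004, 0.001]
contact_force: [-1.6, -0.7, 6.0]
gripper_width: 0.712
grasp_force: 42.2
```

>>> {"name": "send_rows", "arguments": {
  "deltas": "0 0 -0.02 0; 0 0 -0.06 0; 0 0 -0.11 0; 0 0 -0.16 0; 0 0 -0.19 0"
}}

```text
t: 30.65
eef_pos: [0.4699, -0.1034, 0.2305]
tool_rot: [0.0, 1.0, 0.005, 0.003]
contact_force: [1.3, 0.0, -1.6]
gripper_width: 0.708
grasp_force: 44.6
```

>>> {"name": "send_rows", "arguments": {
  "deltas": "0.017 -0.158 0 0; 0.017 -0.158 0 0; 0.017 -0.158 0 0; 0.017 -0.158 0 0"
}}

```text
t: 31.05
eef_pos: [0.4842, 0.0617, 0.2271]
tool_rot: [-0.002, 1.0, 0.009, 0.001]
contact_force: [0.2, -0.8, -0.6]
gripper_width: 0.709
grasp_force: 44.7
```

```bash
python3 - <<'E'
from h import *
p=bot.read_camera("wrist"); held(p,(100,130),.036,.06); print(bot.get_obs()["q"].round(2))
E
```

```text
held [0.4846 0.0633 0.0281] 15342 [0.2668 0.2729 0.274 ] tcp [0.4842 0.0601 0.2268] [-1.0e-03  1.0e+00  8.4e-03  4.0e-04]
[ 0.05  0.2  -0.33  1.99  0.08  0.96 -1.88]
```

>>> {"name": "send_rows", "arguments": {
  "deltas": "0.017 -0.158 0 0; 0.017 -0.158 0 0; 0.017 -0.158 0 0; 0.017 -0.158 0 0; 0.017 -0.158 0 0"
}}

```text
t: 31.6
eef_pos: [0.4997, 0.2138, 0.226]
tool_rot: [-0.0, 1.0, 0.006, -0.0]
contact_force: [-0.1, -0.8, -1.3]
gripper_width: 0.711
grasp_force: 44.8
```

>>> {"name": "send_rows", "arguments": {
  "deltas": "0.115 0 0 0; 0.115 0 0 0; 0.115 0 0 0; 0.115 0 0 0; 0.115 0 0 0"
}}

```text
t: 32.1
eef_pos: [0.6144, 0.2114, 0.2256]
tool_rot: [0.001, 1.0, 0.003, -0.001]
contact_force: [-1.3, 0.7, -1.7]
gripper_width: 0.714
grasp_force: 44.8
```

```bash
python3 - <<'E'
from h import *
p=bot.read_camera("wrist"); save(p,"w9.png"); held(p,(100,130),.036,.06); k=cloud(p,p["depth"]>0)
for y0 in (.15,.27):
  h=k[(k[:,2]>.109)&(k[:,2]<.125)&(abs(k[:,1]-y0)<.012)&(k[:,0]>.5)&(k[:,0]<.7)]; print(y0,np.histogram(h[:,0],bins=np.arange(.5,.7,.005))[0])
print(totool([.6155,.214,.13]))
h=cv2.cvtColor(p["img"],cv2.COLOR_RGB2HSV); k=cloud(p,(h[...,0]>18)&(h[...,0]<35)&(h[...,1]>140)); s=k[k[:,2]>.165]; print(len(s), s.mean(0) if len(s) else 0)
E
```

```text
held [0.6151 0.2129 0.0283] 15491 [0.2658 0.2713 0.2724] tcp [0.6139 0.2122 0.2259] [ 6.0e-04  1.0e+00  3.9e-03 -8.0e-04]
0.15 [  0   0   0   0   0   0   0   0   0   0   0   0   3  22  89 178   0   0
   0   0  15  22  31  37  46  51  25   0   0   0  63 230 229 238   0   0
   0   0   0]
0.27 [  0   0   0   0   0   0   0   0   0   0   0   0   0   3  91 112   0   0
   0   0   0   0   0   0   0   0   0   0   0   0 130 229 237 170   0   0
   0   0   0]
[ 0.00177144 -0.0019084   0.09592398]
6137 [0.61651467 0.1147299  0.17366225]
```

View pics/w9.png

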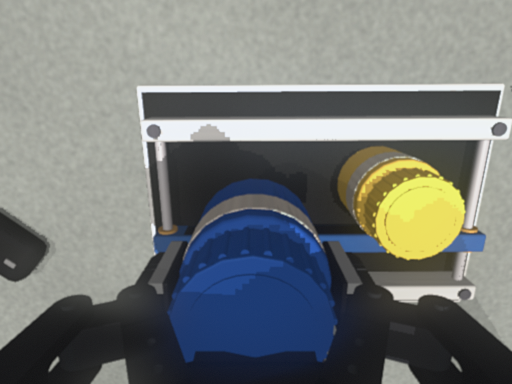

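>>> {"name": "send_rows", "arguments": {
  "deltas": "0.001 -0.001 0.04 0; 0.001 -0.001 0.065 0; 0.001 -0.001 0.08 0; 0.001 -0.001 0.09 0; 0.001 -0.001 0.0945 0"
}}

```text
t: 32.65
eef_pos: [0.6156, 0.2149, 0.1316]
tool_rot: [0.0, 1.0, 0.005, -0.0]
contact_force: [0.2, 0.8, -1.7]
gripper_width: 0.713
grasp_force: 44.7
```

>>> {"name": "send_rows", "arguments": {
  "deltas": "0 0 0.001 0; 0 0 0.002 0; 0 0 0.002 0"
}}

```text
t: 32.95
eef_pos: [0.6165, 0.2153, 0.1307]
tool_rot: [-0.0, 1.0, 0.005, 0.001]
contact_force: [0.6, -0.8, -1.5]
gripper_width: 0.71
grasp_force: 44.7
```

>>> {"name": "send_rows", "arguments": {
  "deltas": "0 0 0.001 0; 0 0 0.0015 0; 0 0 0.0015 0"
}}

```text
t: 33.25
eef_pos: [0.6161, 0.2151, 0.1285]
tool_rot: [-0.0, 1.0, 0.005, 0.0]
contact_force: [0.1, -0.9, -1.2]
gripper_width: 0.711
grasp_force: 44.8
```

>>> {"name": "send_rows", "arguments": {
  "deltas": "0 0 0.001 0; 0 0 0.001 0; 0 0 0.001 0"
}}

```text
t: 33.55
eef_pos: [0.6161, 0.2151, 0.1284]
tool_rot: [0.0, 1.0, 0.004, 0.0]
contact_force: [-2.9, -1.6, 5.5]
gripper_width: 0.711
grasp_force: 45.7
```

>>> {"name": "send_rows", "arguments": {
  "deltas": "0 0 0 0; 0 0 0 0; 0 0 0 0; 0 0 0 0",
  "claw": 1
}}

```text
t: 33.95
eef_pos: [0.616, 0.2151, 0.1272]
tool_rot: [-0.0, 1.0, 0.005, -0.0]
contact_force: [0.1, 0.7, -1.0]
gripper_width: 0.998
grasp_force: 0.0
```

>>> {"name": "send_rows", "arguments": {
  "deltas": "0 0 -0.03 0; 0 0 -0.07 0; 0 0 -0.11 0; 0 0 -0.11 0"
}}

```text
t: 34.35
eef_pos: [0.619, 0.2168, 0.2439]
tool_rot: [-0.002, 1.0, 0.004, 0.005]
contact_force: [-0.6, -0.1, -0.0]
gripper_width: 1.0
grasp_force: 0.0
```

>>> {"name": "send_rows", "arguments": {
  "deltas": "0 0 0 0; 0 0 0 0",
  "claw": 0.6
}}

```text
t: 34.55
eef_pos: [0.6153, 0.2146, 0.2361]
tool_rot: [0.0, 1.0, 0.005, -0.001]
contact_force: [0.1, -0.2, -0.7]
gripper_width: 0.693
grasp_force: 0.0
```

```bash
python3 - <<'E'
from h import *
p=bot.read_camera("wrist"); save(p,"w10.png"); o=bot.get_obs(); print(o["eef_pos"],o["tool_rot"])
for n,hh,x,y in (("b",(100,130),.616,.215),("y",(18,35),.616,.111)):
  h=cv2.cvtColor(p["img"],cv2.COLOR_RGB2HSV); k=cloud(p,(h[...,0]>hh[0])&(h[...,0]<hh[1])&(h[...,1]>130)&(p["depth"]>0)); s=k[(k[:,2]>.166)&(k[:,2]<.18)&(np.hypot(k[:,0]-x,k[:,1]-y)<.06)]
  if len(s)>9: c,r=cv2.minEnclosingCircle(s[:,:2].astype(np.float32)); print(n,np.round([*c,r],4),len(s),np.percentile(s[:,2],[5,50,95]))
p=bot.read_camera("scene")
for q in ("knob","crank_axis"): print(q,[(np.round(a["xyz"],4).tolist(),round(a["confidence"],2)) for a in bot.landmark_of(p,q)[:1]])
print(totool([.439,.158,.235]))
E
```

```text
[0.61519618 0.21456834 0.23572312] [ 5.27980692e-04  9.99988723e-01  4.56506338e-03 -1.19767982e-03]
b [0.6134 0.2154 0.0284] 5512 [0.17191241 0.17423129 0.17543697]
y [0.6148 0.1126 0.0285] 5681 [0.17075827 0.17406309 0.17526285]
knob [([0.44, 0.1585, 0.103], 0.64)]
crank_axis [([0.4401, 0.1573, 0.1029], 0.82)]
[-0.17694334  0.0551299   0.00138559]
```

>>> {"name": "send_rows", "arguments": {
  "deltas": "-0.1785 0.0552 0 0; -0.1785 0.0552 0 0; -0.1785 0.0552 0 0; -0.1785 0.0552 0 0; -0.1785 0.0552 0 0"
}}

```text
t: 35.25
eef_pos: [0.4333, 0.1562, 0.2364]
tool_rot: [0.002, 1.0, 0.005, -0.002]
contact_force: [0.6, -0.4, 0.2]
gripper_width: 0.601
grasp_force: 0.0
```

>>> {"name": "send_rows", "arguments": {
  "deltas": "0 0 0 0; 0 0 0 0"
}}

```text
t: 35.45
eef_pos: [0.4391, 0.1587, 0.2375]
tool_rot: [-0.0, 1.0, 0.004, 0.0]
contact_force: [-0.3, 0.1, -0.2]
gripper_width: 0.597
grasp_force: 0.0
```

```bash
python3 - <<'E'
from h import *
o=bot.get_obs(); print(o["eef_pos"],o["tool_rot"],o["q"].round(2))
p=bot.read_camera("wrist"); k=cloud(p,p["depth"]>0)
s=k[(abs(k[:,0]-.437)<.012)&(abs(k[:,1]-.158)<.04)&(k[:,2]>.12)&(k[:,2]<.16)]
print(len(s),np.percentile(s,[1,50,99],axis=0).round(4).tolist(), s[s[:,2]>np.percentile(s[:,2],80)].mean(0))
print([(np.round(a["xyz"],4).tolist(),round(a["confidence"],2)) for a in bot.landmark_of(p,"knob")[:1]])
E
```

```text
[0.43910098 0.15866181 0.23746754] [-3.58398621e-04  9.99989927e-01  4.45632394e-03  3.98151136e-04] [-0.1   0.16 -0.42  2.01  0.08  0.98 -2.12]
815 [[0.4253, 0.1503, 0.1375], [0.4373, 0.1599, 0.1444], [0.4489, 0.169, 0.1468]] [0.43731548 0.1596568  0.14591609]
[([0.4403, 0.1551, 0.1369], 0.97)]
```

>>> {"name": "send_rows", "arguments": {
  "deltas": "-0.002 0 0.04 0; -0.002 0 0.08 0; -0.002 0 0.1015 0; -0.002 0 0.1015 0; -0.002 0 0.1015 0"
}}

```text
t: 36.05
eef_pos: [0.4366, 0.1587, 0.136]
tool_rot: [-0.0, 1.0, 0.005, -0.0]
contact_force: [0.1, -0.5, 0.2]
gripper_width: 0.596
grasp_force: 0.0
```

>>> {"name": "send_rows", "arguments": {
  "deltas": "0 0 0 0;0 0 0 0;0 0 0 0;0 0 0 0; 0 0 0 0",
  "claw": 0.1,
  "force": 25
}}

```text
t: 36.55
eef_pos: [0.4369, 0.1587, 0.1369]
tool_rot: [-0.0, 1.0, 0.005, 0.001]
contact_force: [0.1, 0.2, 6.3]
gripper_width: 0.221
grasp_force: 27.9
```

>>> {"name": "send_rows", "arguments": {
  "deltas": "0.0009 0.0122 0.0026 0; 0.0019 0.0223 0.0099 0; 0.0028 0.0285 0.0207 0; 0.0037 0.0298 0.0331 0; 0.0047 0.0260 0.0450 0"
}}

```text
t: 37.05
eef_pos: [0.4422, 0.1322, 0.0905]
tool_rot: [-0.0, 1.0, 0.004, 0.001]
contact_force: [3.7, 3.4, 5.2]
gripper_width: 0.219
grasp_force: 27.9
```

>>> {"name": "send_rows", "arguments": {
  "deltas": "0.0009 -0.0083 0.0093 0; 0.0019 -0.0197 0.0143 0; 0.0028 -0.0322 0.0143 0; 0.0037 -0.0436 0.0093 0; 0.0047 -0.0520 0.0000 0"
}}

```text
t: 37.55
eef_pos: [0.4459, 0.183, 0.0903]
tool_rot: [0.002, 1.0, 0.004, -0.0]
contact_force: [7.0, -11.5, 3.1]
gripper_width: 0.225
grasp_force: 27.9
```

>>> {"name": "send_rows", "arguments": {
  "deltas": "0 0 0 0; 0 0 0 0"
}}

```text
t: 37.75
eef_pos: [0.446, 0.1831, 0.0906]
tool_rot: [0.001, 1.0, 0.004, 0.0]
contact_force: [4.3, -7.9, 6.9]
gripper_width: 0.218
grasp_force: 28.0
```

```bash
python3 - <<'E'
from h import *
p=bot.read_camera("wrist"); k=cloud(p,p["depth"]>0); h=cv2.cvtColor(p["img"],cv2.COLOR_RGB2HSV)
save(p,"w11.png")
p=bot.read_camera("scene"); save(p,"s3.png"); k=cloud(p,p["depth"]>0)
h=k[(k[:,2]>.109)&(k[:,2]<.125)&(abs(k[:,1]-.163)<.01)&(k[:,0]>.5)&(k[:,0]<.7)]; print(np.histogram(h[:,0],bins=np.arange(.5,.7,.005))[0])
p=bot.read_camera("top"); 
for n,hh,x,y in (("b",(100,130),.616,.215),("y",(18,35),.616,.111)):
  h=cv2.cvtColor(p["img"],cv2.COLOR_RGB2HSV); k=cloud(p,(h[...,0]>hh[0])&(h[...,0]<hh[1])&(h[...,1]>130)&(p["depth"]>0)); s=k[(k[:,2]>.16)&(k[:,2]<.19)&(np.hypot(k[:,0]-x,k[:,1]-y)<.06)]
  if len(s)>9: c,r=cv2.minEnclosingCircle(s[:,:2].astype(np.float32)); print(n,np.round([*c,r],4),len(s))
E
```

```text
[ 2  1  2  6  9 19 14  8  4  3  4  2  7  3  9  8 17 11  0  0  0  0  0  0
  0  0  0  0  0  0  4  7 13 28  2  0  0  0  0]
b [0.616  0.2158 0.0283] 231
y [0.6175 0.1131 0.0277] 230
```

View pics/s3.png

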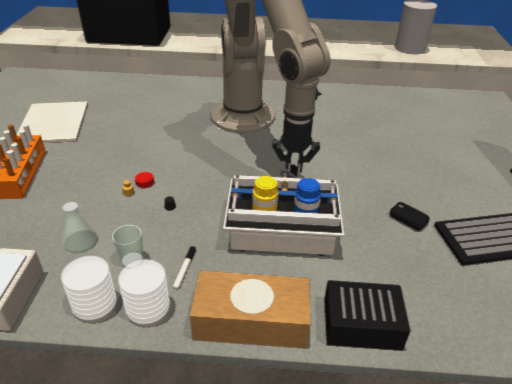

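>>> {"name": "send_rows", "arguments": {
  "deltas": "0.0009 -0.0039 -0.0119 0; 0.0019 -0.0026 -0.0243 0; 0.0028 0.0037 -0.0351 0; 0.0028 0.0037 -0.0351 0; 0.0028 0.0037 -0.0351 0"
}}

```text
t: 38.4
eef_pos: [0.4486, 0.1812, 0.1255]
tool_rot: [-0.0, 1.0, 0.005, 0.001]
contact_force: [5.4, -1.1, 1.0]
gripper_width: 0.218
grasp_force: 27.4
```

>>> {"name": "send_rows", "arguments": {
  "deltas": "0.0005 0.005 -0.0042 0; 0.0009 0.0101 -0.0073 0; 0.0009 0.0101 -0.0073 0; 0.0009 0.0101 -0.0073 0"
}}

```text
t: 38.8
eef_pos: [0.4495, 0.1721, 0.1331]
tool_rot: [-0.001, 1.0, 0.005, 0.001]
contact_force: [4.4, 1.5, 1.3]
gripper_width: 0.219
grasp_force: 27.5
```

>>> {"name": "send_rows", "arguments": {
  "deltas": "0.0005 0.006 -0.002 0; 0.0009 0.0122 -0.0026 0; 0.0009 0.0122 -0.0026 0; 0.0009 0.0122 -0.0026 0"
}}

```text
t: 39.2
eef_pos: [0.4506, 0.1602, 0.1365]
tool_rot: [-0.001, 1.0, 0.005, 0.001]
contact_force: [1.9, 1.1, 9.8]
gripper_width: 0.22
grasp_force: 28.3
```

>>> {"name": "send_rows", "arguments": {
  "deltas": "0.0002 0.0031 0.0002 0; 0.0005 0.0062 0.0007 0; 0.0005 0.0062 0.0007 0; 0.0005 0.0062 0.0007 0"
}}

```text
t: 39.6
eef_pos: [0.451, 0.1542, 0.1362]
tool_rot: [-0.001, 1.0, 0.005, 0.001]
contact_force: [-0.5, 1.3, 14.9]
gripper_width: 0.224
grasp_force: 28.8
```

>>> {"name": "send_rows", "arguments": {
  "deltas": "0.0002 0.003 0.0009 0; 0.0005 0.006 0.0019 0; 0.0005 0.006 0.0019 0; 0.0005 0.006 0.0019 0"
}}

```text
t: 40.0
eef_pos: [0.4514, 0.1484, 0.1347]
tool_rot: [-0.001, 1.0, 0.005, 0.001]
contact_force: [-3.4, -0.3, 20.9]
gripper_width: 0.222
grasp_force: 29.3
```

>>> {"name": "send_rows", "arguments": {
  "deltas": "0.0002 0.0027 0.0005 0; 0.0005 0.0054 0.0016 0; 0.0005 0.0054 0.0016 0; 0.0005 0.0054 0.0016 0"
}}

```text
t: 40.4
eef_pos: [0.4517, 0.1441, 0.133]
tool_rot: [-0.001, 1.0, 0.006, 0.001]
contact_force: [-3.3, 4.6, 19.4]
gripper_width: 0.22
grasp_force: 29.3
```

```bash
python3 - <<'E'
from h import *
p=bot.read_camera("scene"); k=cloud(p,p["depth"]>0)
for y0 in (.05,.163,.27):
  h=k[(k[:,2]>.109)&(k[:,2]<.125)&(abs(k[:,1]-y0)<.012)&(k[:,0]>.5)&(k[:,0]<.7)]; print(np.histogram(h[:,0],bins=np.arange(.55,.7,.0025))[0])
p=bot.read_camera("top")
for n,hh,x,y in (("b",(100,130),.616,.215),("y",(18,35),.616,.111)):
  h=cv2.cvtColor(p["img"],cv2.COLOR_RGB2HSV); k=cloud(p,(h[...,0]>hh[0])&(h[...,0]<hh[1])&(h[...,1]>130)&(p["depth"]>0)); s=k[(k[:,2]>.16)&(k[:,2]<.19)&(np.hypot(k[:,0]-x,k[:,1]-y)<.06)]
  if len(s)>9: c,r=cv2.minEnclosingCircle(s[:,:2].astype(np.float32)); print(n,np.round([*c,r],4),len(s))
E
```

```text
[ 0  0  0  0  0  0  0  0  0  0  0  5  4 10  5  4 17 12  3  0  0  0  0  0
  0  0  0  0  0  0  0  0  0  0  0  0  0  0  0  0  0  5  5  5  6 10 10 20
  8  1  0  0  0  0  0  0  0  0  0]
[ 1  5  6  2  0  1  1  2  4  3  3  7  6  5  5 17 13  3  0  0  0  0  0  0
  0  0  0  0  0  0  0  0  0  0  0  0  0  0  0  0  1  3  7  5  8  5 17 21
  3  0  0  0  0  0  0  0  0  0  0]
[ 0  1  2  1  0  1  1  0  0  2  3 11  4  7 11 11 12  2  0  0  0  1  0  0
  1  1  0  1  0  0  0  0  0  2  0  0  0  0  0  0  4  8  7  4  7 16 15 11
  0  0  0  0  0  0  0  0  0  0  0]
b [0.621  0.2156 0.028 ] 230
y [0.6227 0.1131 0.028 ] 226
```

>>> {"name": "send_rows", "arguments": {
  "deltas": "0 0 0 0; 0 0 0 0; 0 0 0 0"
}}

```text
t: 40.8
eef_pos: [0.4517, 0.144, 0.133]
tool_rot: [-0.001, 1.0, 0.006, 0.001]
contact_force: [-2.6, 4.7, 19.5]
gripper_width: 0.218
grasp_force: 29.3
```

>>> {"name": "send_rows", "arguments": {
  "deltas": "0 0.0007 -0.0013 0; 0 0.0011 -0.002 0; 0 0.0011 -0.002 0; 0 0.0011 -0.002 0"
}}

```text
t: 41.2
eef_pos: [0.4518, 0.1442, 0.1339]
tool_rot: [-0.002, 1.0, 0.006, 0.001]
contact_force: [1.9, 9.6, 3.9]
gripper_width: 0.222
grasp_force: 27.8
```

>>> {"name": "send_rows", "arguments": {
  "deltas": "0 0.0003 0.0001 0; 0 0.0004 0.0002 0; 0 0.0004 0.0002 0; 0 0.0004 0.0002 0"
}}

```text
t: 41.6
eef_pos: [0.4518, 0.1441, 0.1339]
tool_rot: [-0.003, 1.0, 0.007, 0.001]
contact_force: [1.1, 10.1, 5.6]
gripper_width: 0.217
grasp_force: 27.9
```

>>> {"name": "send_rows", "arguments": {
  "deltas": "0 0 0 0; 0 0 0 0; 0 0 0 0; 0 0 0 0; 0 0 0 0",
  "claw": 0.6
}}

```text
t: 42.1
eef_pos: [0.451, 0.1387, 0.1329]
tool_rot: [0.0, 1.0, 0.004, -0.001]
contact_force: [0.4, -1.1, 0.7]
gripper_width: 0.599
grasp_force: 0.0
```

>>> {"name": "send_rows", "arguments": {
  "deltas": "0 0 -0.04 0; 0 0 -0.08 0; 0 0 -0.12 0; 0 0 -0.12 0; 0 0 -0.12 0"
}}

```text
t: 42.6
eef_pos: [0.4519, 0.139, 0.254]
tool_rot: [-0.0, 1.0, 0.004, 0.001]
contact_force: [-1.0, 0.2, -0.8]
gripper_width: 0.6
grasp_force: 0.0
```

>>> {"name": "send_rows", "arguments": {
  "deltas": "0 0.12 0 0; 0 0.12 0 0; 0 0.12 0 0; 0 0.12 0 0; 0 0.12 0 0"
}}

```text
t: 43.1
eef_pos: [0.4519, 0.0193, 0.2522]
tool_rot: [-0.0, 1.0, 0.004, -0.001]
contact_force: [0.6, 1.0, 0.0]
gripper_width: 0.602
grasp_force: 0.0
```

```bash
python3 - <<'E'
from h import *
p=bot.read_camera("scene"); cv2.imwrite("pics/s4.png",cv2.resize(p["img"][140:290,80:360,::-1],None,fx=2.5,fy=2.5))
for q in ("knob","jar_blue","jar_yellow","cap_blue","cap_yellow","cap_red"): print(q,[(np.round(a["xyz"],4).tolist(),round(a["confidence"],2)) for a in bot.landmark_of(p,q)[:1]])
E
```

```text
knob [([0.4506, 0.1526, 0.1366], 0.55)]
jar_blue [([0.6204, 0.2181, 0.0908], 0.66)]
jar_yellow [([0.6239, 0.1077, 0.0863], 0.64)]
cap_blue [([0.6217, 0.2147, 0.1499], 0.86)]
cap_yellow [([0.62, 0.1101, 0.1541], 0.62)]
cap_red [([0.4262, -0.2578, 0.0007], 0.7)]
```

View pics/s4.png

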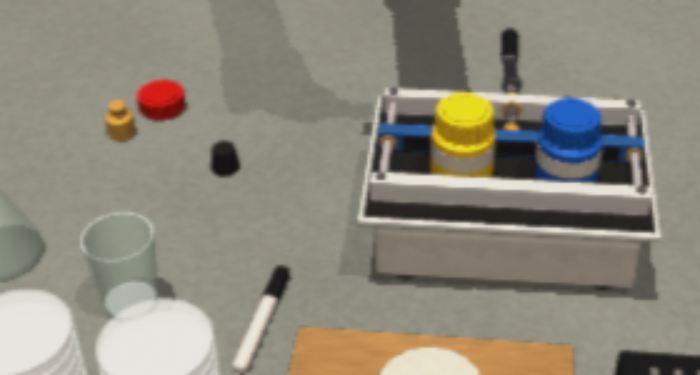

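The picture shows both jars capped and clamped (465,140 and 570,140). The knob looks nearly upright, so I check its angle.

>>> {"name": "send_rows", "arguments": {
  "deltas": "0 -0.12 0 0; 0 -0.12 0 0; 0 -0.12 0 0; 0 -0.12 0 0; 0 -0.12 0 0"
}}

```text
t: 43.95
eef_pos: [0.4515, 0.1392, 0.2532]
tool_rot: [0.0, 1.0, 0.005, -0.0]
contact_force: [-0.3, -0.5, -0.8]
gripper_width: 0.6
grasp_force: 0.0
```

```bash
python3 - <<'E'
from h import *
p=bot.read_camera("wrist"); save(p,"w12.png"); k=cloud(p,p["depth"]>0)
s=k[(abs(k[:,0]-.4515)<.012)&(abs(k[:,1]-.155)<.04)&(k[:,2]>.12)&(k[:,2]<.16)]
print(len(s),np.percentile(s,[1,50,99],axis=0).round(4).tolist(), s[s[:,2]>np.percentile(s[:,2],80)].mean(0))
for q in ("knob","crank_axis"): print([(np.round(a["xyz"],4).tolist(),round(a["confidence"],2)) for a in bot.landmark_of(p,q)[:1]])
E
```

```text
752 [[0.4397, 0.1444, 0.1357], [0.4518, 0.1535, 0.1439], [0.4633, 0.1641, 0.1464]] [0.45189018 0.15413797 0.14568914]
[([0.4581, 0.1521, 0.1336], 0.87)]
[([0.4575, 0.1585, 0.1028], 0.9)]
```

The crank sprang back about 17° when the fingers let go fast. I regrip, tighten again and unload gently.

>>> {"name": "send_rows", "arguments": {
  "deltas": "0 -0.014 0 0; 0 -0.014 0.04 0; 0 -0.014 0.08 0; 0 -0.014 0.1177 0; 0 -0.014 0.1177 0"
}}

```text
t: 44.6
eef_pos: [0.4485, 0.1505, 0.1318]
tool_rot: [0.002, 1.0, 0.004, -0.004]
contact_force: [-1.2, -0.2, -0.0]
gripper_width: 0.604
grasp_force: 0.0
```

>>> {"name": "send_rows", "arguments": {
  "deltas": "0 0 0 0; 0 0 0 0; 0 0 0 0; 0 0 0 0; 0 0 0 0",
  "claw": 0.1
}}

```text
t: 45.1
eef_pos: [0.4529, 0.1536, 0.1375]
tool_rot: [-0.0, 1.0, 0.004, 0.002]
contact_force: [-1.4, -0.9, 8.5]
gripper_width: 0.223
grasp_force: 28.1
```

>>> {"name": "send_rows", "arguments": {
  "deltas": "0 0 0 0; 0 0 0 0"
}}

```text
t: 45.3
eef_pos: [0.4529, 0.1536, 0.1375]
tool_rot: [-0.0, 1.0, 0.004, 0.002]
contact_force: [0.0, -2.2, 7.3]
gripper_width: 0.217
grasp_force: 28.1
```

>>> {"name": "send_rows", "arguments": {
  "deltas": "0.0002 0.0035 -0.0005 0; 0.0004 0.007 0.0003 0; 0.0005 0.0095 0.001 0; 0.0005 0.0095 0.001 0; 0.0005 0.0095 0.001 0"
}}

```text
t: 45.8
eef_pos: [0.4534, 0.147, 0.1363]
tool_rot: [-0.002, 1.0, 0.006, 0.002]
contact_force: [0.8, 7.2, 2.2]
gripper_width: 0.222
grasp_force: 27.7
```

>>> {"name": "send_rows", "arguments": {
  "deltas": "0.0001 0.002 0.001 0; 0.0002 0.004 0.002 0; 0.0002 0.004 0.002 0; 0.0002 0.004 0.002 0"
}}

```text
t: 46.2
eef_pos: [0.4536, 0.144, 0.1348]
tool_rot: [-0.003, 1.0, 0.006, 0.002]
contact_force: [-2.4, 9.9, 7.4]
gripper_width: 0.22
grasp_force: 28.3
```

>>> {"name": "send_rows", "arguments": {
  "deltas": "0 -0.001 -0.0005 0; 0 -0.002 -0.001 0; 0 -0.003 -0.0015 0; 0 -0.003 -0.0015 0; 0 -0.003 -0.0015 0"
}}

```text
t: 46.7
eef_pos: [0.4535, 0.1459, 0.1358]
tool_rot: [-0.002, 1.0, 0.006, 0.002]
contact_force: [-0.1, 6.9, 3.2]
gripper_width: 0.219
grasp_force: 27.8
```

>>> {"name": "send_rows", "arguments": {
  "deltas": "0 -0.001 -0.0005 0; 0 -0.002 -0.001 0; 0 -0.003 -0.0015 0; 0 -0.003 -0.0015 0; 0 -0.003 -0.0015 0"
}}

```text
t: 47.2
eef_pos: [0.4533, 0.1482, 0.1368]
tool_rot: [-0.002, 1.0, 0.005, 0.002]
contact_force: [1.7, 5.7, -0.7]
gripper_width: 0.218
grasp_force: 27.3
```

>>> {"name": "send_rows", "arguments": {
  "deltas": "0 -0.001 -0.0002 0; 0 -0.002 -0.0004 0; 0 -0.002 -0.0004 0; 0 -0.002 -0.0004 0; 0 -0.002 -0.0004 0"
}}

```text
t: 47.7
eef_pos: [0.4532, 0.1492, 0.137]
tool_rot: [-0.001, 1.0, 0.005, 0.001]
contact_force: [0.8, 6.5, 2.0]
gripper_width: 0.218
grasp_force: 27.5
```

>>> {"name": "send_rows", "arguments": {
  "deltas": "0 -0.001 0 0; 0 -0.002 0 0; 0 -0.002 0 0; 0 -0.002 0 0; 0 -0.002 0 0"
}}

```text
t: 48.2
eef_pos: [0.4531, 0.1499, 0.1369]
tool_rot: [-0.0, 1.0, 0.004, 0.001]
contact_force: [1.3, 3.1, 6.5]
gripper_width: 0.219
grasp_force: 28.0
```

>>> {"name": "send_rows", "arguments": {
  "deltas": "0 -0.001 -0.0005 0; 0 -0.002 -0.001 0; 0 -0.002 -0.001 0; 0 -0.002 -0.001 0; 0 -0.002 -0.001 0"
}}

```text
t: 48.7
eef_pos: [0.453, 0.1517, 0.1374]
tool_rot: [-0.0, 1.0, 0.004, 0.001]
contact_force: [5.2, 0.7, 4.1]
gripper_width: 0.221
grasp_force: 27.7
```

>>> {"name": "send_rows", "arguments": {
  "deltas": "0 0 0 0; 0 0 0 0; 0 0 0 0; 0 0 0 0; 0 0 0 0"
}}

```text
t: 49.2
eef_pos: [0.453, 0.1517, 0.1374]
tool_rot: [-0.0, 1.0, 0.004, 0.001]
contact_force: [4.6, 0.8, 4.4]
gripper_width: 0.218
grasp_force: 27.7
```

>>> {"name": "send_rows", "arguments": {
  "deltas": "0 0 0 0; 0 0 0 0; 0 0 0 0; 0 0 0 0; 0 0 0 0",
  "claw": 0.6
}}

```text
t: 49.7
eef_pos: [0.4518, 0.1516, 0.1368]
tool_rot: [0.0, 1.0, 0.005, -0.0]
contact_force: [-0.4, -0.1, -0.2]
gripper_width: 0.601
grasp_force: 0.0
```

>>> {"name": "send_rows", "arguments": {
  "deltas": "0 0 -0.04 0; 0 0 -0.08 0; 0 0 -0.12 0; 0 0 -0.12 0; 0 0 -0.12 0"
}}

```text
t: 50.2
eef_pos: [0.4525, 0.1518, 0.2578]
tool_rot: [-0.0, 1.0, 0.004, 0.001]
contact_force: [-0.1, -0.1, -0.6]
gripper_width: 0.601
grasp_force: 0.0
```

```bash
python3 - <<'E'
from h import *
p=bot.read_camera("wrist"); k=cloud(p,p["depth"]>0)
s=k[(abs(k[:,0]-.4515)<.012)&(abs(k[:,1]-.155)<.04)&(k[:,2]>.12)&(k[:,2]<.16)]
print(len(s),np.percentile(s,[1,50,99],axis=0).round(4).tolist(), s[s[:,2]>np.percentile(s[:,2],80)].mean(0))
p=bot.read_camera("top")
for n,hh,x,y in (("b",(100,130),.616,.215),("y",(18,35),.616,.111)):
  h=cv2.cvtColor(p["img"],cv2.COLOR_RGB2HSV); k=cloud(p,(h[...,0]>hh[0])&(h[...,0]<hh[1])&(h[...,1]>130)&(p["depth"]>0)); s=k[(k[:,2]>.16)&(k[:,2]<.19)&(np.hypot(k[:,0]-x,k[:,1]-y)<.06)]
  if len(s)>9: c,r=cv2.minEnclosingCircle(s[:,:2].astype(np.float32)); print(n,np.round([*c,r],4),len(s))
E
```

```text
730 [[0.4397, 0.1442, 0.1361], [0.4516, 0.1539, 0.1439], [0.4633, 0.1636, 0.1463]] [0.45088382 0.15425466 0.14559797]
b [0.6207 0.2151 0.0283] 230
y [0.6218 0.1126 0.0277] 225
```

```bash
python3 -c "
from station import bot
print(bot.hand_in())"
```

```text
the job is handed in; nothing more can be done
None
```

I capped the blue and yellow jars (there was no red one), stood them in the clamp, cranked it to about 12 N at the knob and handed the job in at about 50 s; the crank eased back roughly 17° when I let go, so the grip at rest is lighter than that peak and I did not test it directly.

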